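# Fetch the remote from behind the ornaments and put the ornaments back

## Robot

A 6-joint arm with a two-finger parallel gripper is mounted at the origin on the work surface. World frame = base frame: x ahead of the robot, y to its left, z up, the work surface at z = 0. Lengths are in m, angles in degrees, forces in N, time in s.
With the tool pointing down it reaches from about 0.25 to 0.725 m from the base axis. Payload 9.7 kg.
Tool frame: the origin (TCP) lies midway between the tips of the shut fingers; the grasp point (between the pads) lies 19 mm behind it; z points along the fingers, y is the line along which they close (so a half turn about z gives the same grasp; the last joint's range is limited). The gripper opens to 85 mm and grips with 20 to 120 N. Pads are 22 mm wide; open, the fingers measure 114 mm over their backs; the gripper's body (76 mm by 85 mm) begins 54 mm behind the grasp point. The pads swing forward as they close: fully open they stand 13 mm farther back than shut.
Start: joints at [-75.63, 4.979, 10.078, 95.1, 0, 90], TCP at [0.136, -0.533, 0.231] pointing down, gripper open.
Joint ranges: [-179.16, 179.16], [-48.56, 103.87], [-65.8, 70.77], [-126.05, 130.52], [-82.76, 87.17], [-180, 180]. Speed limits (degrees/s): [127.2, 127.2, 147.25, 180, 180, 180].

## Interface

Orientations are given as [roll, pitch, yaw] about the fixed x, y, z axes, in that order (R = Rz(yaw) Ry(pitch) Rx(roll)).
In Python, from workcell import bot gives the robot as it stands.
- The arm moves only by the shell command python3 -m crank 'ROWS' [FORCE]. ROWS is JSON, a list of rows, each an object with "gripper": the finger opening in mm, from 0 to 85.4; "travel": the shift along the tool's x, y, z in mm, a list of three; "twist": the turn, a rotation vector about the tool's x, y, z in rad, a list of three. In form: [{"gripper": gripper, "travel": [tx, ty, tz], "twist": [rx, ry, rz]}, ...]. A call has 1 to 12 rows; each row shifts and turns the commanded pose from where the row before left it, along the tool's axes as they then stand; what a row does not reach is not made up. A row lasts 1/8 s, in which the tool goes at most 62.5 mm and 10.7 degrees, less where a joint would pass 70% of its speed; a pose out of reach is approached as far as the arm can. A call is refused whole if a number of a shift passes 62.5 or a number of a turn 0.188, either way. A call with a gripper value outside its range is refused whole. The fingers move at their own pace and stop on an object; FORCE is the grip in N (left out, the last holds). Time passes only in rows, so rows that do not move let the fingers close. It gives the time, the measured TCP pose, the force, the opening and the grip force at its end, in the units of the state.
- bot.get_obs(): the state, without advancing time (a new reading comes with each control period).
- bot.camera(name): name is "scene" or "top" or "wrist"; returns the picture (400x640x3 uint8, red, green, blue); there is no depth.
- bot.calibration(name): a dict with "vfov" (degrees; the focal length in pixels is half the picture's height over the tangent of half this angle, whatever the lens; pixels are square), "cx", "cy" (the principal point, pixels), "k1" (the pictures are not rectified: a ray, as slopes to the right and down, at radius r is drawn at 1 + k1 r^2 times it, then the intrinsics apply), "camera_from_world" (4x4, takes a point from world to camera coordinates). Camera axes: x right, y down, z forward; pixel columns grow to the right and rows downward; lengths in m; the calibration is good to about 2 mm. A picture is of the moment at which its call begins: read the wrist's pose just before it. calibration takes no time and is no camera call; for the wrist camera it gives the pose at the moment of the call.
- bot.job_done(): hands the job in; it is judged then, once.
The state is a dict: "time": time; "q": joint angles; "qd": joint speeds; "joint_efforts": joint torques, N m; "ee_pos": TCP position; "tcp_rot": TCP orientation; "wrist_force": force on the tool from outside, world axes, zero at the start; "torque": the same for the moment, N m; "opening": finger opening in m; "grasp_force": force on a finger pad.
Only numpy, scipy, OpenCV 4.12 (cv2) and the standard library are available. Lean on these libraries where they do the work, as an engineer would, in place of code of your own. Each camera call takes 0.05 s, during which the arm holds its last target. There are 200 camera calls.

## Task

The remote control lies on the ledge behind three ornaments: first move the candle jar, the candlestick and the clock into the empty side tray, standing upright, and only then take the remote and lay it flat, centred between the end stops of its charging cradle, in line with it. Then put each ornament back upright on the middle of the very coaster it stood on at the start. Do not knock over any ornament, and do not disturb the white bud vase.

Things in the scene. Friction and masses are not known exactly. Their poses are not given: they have to be found in the camera images.
- candle_mid (a point): Scented candle in a jar: plain upright cylinder of amber glass with a pale label band and a flat light wooden lid, 58 mm diameter, 76 mm high, 0.2 to 0.4 kg. Starts upright on one of the three coasters, varying. Point: its centre, half-way up; z up. Best gripped high, 15 to 30 mm above this point.
- holder_mid (a point): Brass candlestick, the tallest of the three ornaments: 100 mm high, round foot of 62 mm diameter tapering to a straight stem of 24 mm diameter (18 to 94 mm above its underside), 30 mm rim at the top, 0.25 to 0.46 kg. Starts upright on one of the three coasters, varying. Point: its centre, half-way up; z up. Best gripped high, 15 to 30 mm above this point.
- clock_mid (a point): Small square-cornered grey desk clock, a block 48 mm deep (its x), 54 mm wide (its y) and 76 mm high, with a white round dial on its -x face, 0.25 kg. Starts upright on one of the three coasters, varying. Point: its centre, half-way up; z up. Best gripped high, 15 to 30 mm above this point. It may be turned a little with respect to the ledge.
- remote_mid (a point): Black remote control lying flat, buttons up, on the wooden ledge close behind (+x side) the row of coasters: 150 mm long (its x), 44 mm wide (its y), 24 mm thick, 0.1 to 0.18 kg. The point is its centre, half-way up, so 12 mm above what it lies on. It is about 10 to 30 mm from the ornaments, too close for a gripper to come down on it while they stand there.
- coaster_a: Round dark slate coaster, fixed, 76 mm diameter, 6 mm thick: the left one (+y) of a row of three at 110 mm spacing on a fixed wooden ledge, a board 15 mm high, 190 mm deep, 360 mm long. Origin: centre of its underside, on the ledge at 15 mm above the table; its top is 21 mm above the table. Its y axis runs along the row, to the left, and the remote lies about parallel to it.
- coaster_b: The middle coaster of the row, as coaster_a.
- coaster_c: The right (-y) coaster of the row, as coaster_a.
- tray: Side tray: empty shallow light-wood tray, fixed, outside 310 mm (its x) by 140 mm (its y), rim 14 mm high and 6 mm thick, inner floor about 6 mm above the table. Origin: centre of its underside. It lies to one side of the ledge, left or right, its long side pointing roughly away from the robot. Room for three ornaments in a row along its length.
- cradle_bed (a point): Charging cradle of the remote, fixed, on the other side of the ledge: black flat base 200 mm (its x) by 80 mm (its y) with a grey 150 by 50 mm patch, and across each end a stop of 18 mm height, the stops 176 mm apart on the inside; its long sides are open. The point is the centre of the bed's upper face, 6 mm above the table. The remote lies in it flat, lengthwise (either way round) between the stops.
- vase_mid (a point): Loose white bud vase, 72 mm at its widest, 100 mm high, standing beyond the ledge: not part of the job, not to be disturbed. The point is its centre, half-way up.
There are look-alikes about, which are no part of the job. Leave any red look-alike of the part that bears candle_mid alone. What is shaped like the part that bears remote_mid but green is not meant.

How it is judged:
By the outcome, as a careful person would: the job done as asked, in the order asked, and still so for the second after the job is handed in, with the robot touching nothing.
It also fails if it takes over 147 s, if anything falls off the work surface, if the arm or the gripper's body presses on something with over 40 N, if the wrist force passes 120 N, or if a joint passes its speed limit or range.

## Working session

There is one attempt and no reset: what is moved stays moved. The work goes in short steps, Python scripts to look and compute and a shell command to move; the robot and the scene stay as the last step left them, time stands still between calls to the robot, and variables do not carry over. Pictures are saved under pics/ and viewed, at most 14 in all, crops included, and the job is handed in when it is done.

```bash
mkdir -p pics; ls; python3 - <<'E'
from workcell import bot
import cv2
print(bot.get_obs())
for n in("scene","top"):
    c=bot.calibration(n);print(n,c)
    cv2.imwrite(f"pics/{n}0.png",bot.camera(n)[:,:,::-1])
E
```

```text
pics
{'time': 0.0, 'q': array([-7.56306550e+01,  5.01090172e+00,  1.00341995e+01,  9.50991772e+01,
        1.17154118e-03,  9.00015772e+01]), 'qd': array([ 0.02107714, -0.05773267,  0.00382547, -0.01955123,  0.07705728,
       -0.02039654]), 'joint_efforts': array([ 5.48508524e-04, -5.20386350e+01,  4.64806044e+01,  1.62519672e-02,
       -5.11422354e-05,  4.96553992e-05]), 'ee_pos': array([ 0.13644337, -0.53257119,  0.23058269]), 'tcp_rot': array([-1.79924121e+02, -1.16945137e-03,  1.43677663e+01]), 'wrist_force': array([-0.60609934, -0.68143803, -0.52112991]), 'torque': array([ 0.02171974, -0.01574979, -0.03330471]), 'grasp_force': 0.0, 'opening': 0.08572130566902339}
scene {'vfov': 55.9482465531814, 'cx': 322.05047005681234, 'cy': 196.15615863531048, 'k1': -0.0057345027486689956, 'camera_from_world': array([[-7.57851520e-01,  6.52426227e-01, -1.04525059e-03,
         4.40762091e-01],
       [ 5.65044821e-01,  6.55547567e-01, -5.00980776e-01,
        -2.69766818e-01],
       [-3.26167786e-01, -3.80259656e-01, -8.65457780e-01,
         1.12298509e+00],
       [ 0.00000000e+00,  0.00000000e+00,  0.00000000e+00,
         1.00000000e+00]])}
top {'vfov': 54.70407569487443, 'cx': 315.6267490466437, 'cy': 197.4146828472936, 'k1': -0.0526007206125971, 'camera_from_world': array([[-0.00505088, -0.99948168, -0.0317941 ,  0.01861367],
       [-0.99028606,  0.00941735, -0.13872573,  0.56974   ],
       [ 0.13895324,  0.03078457, -0.98982034,  0.81270379],
       [ 0.        ,  0.        ,  0.        ,  1.        ]])}
```

View pics/top0.png

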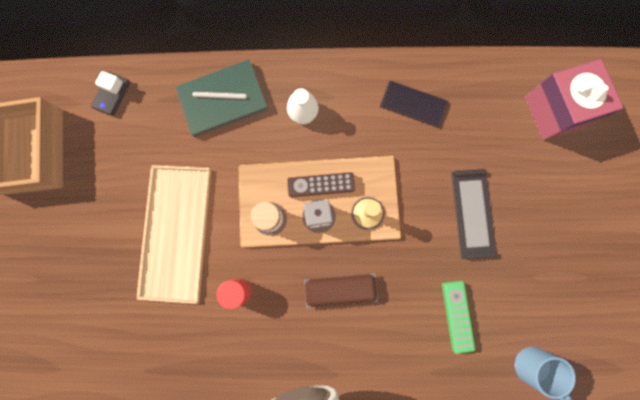

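View pics/scene0.png

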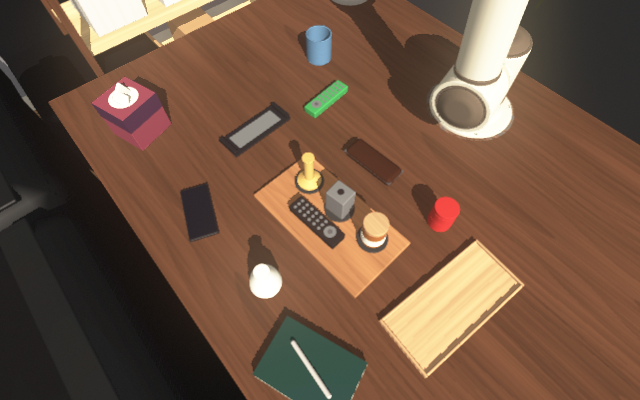

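The top view shows the candle jar at (266,217) on coaster a, the clock at (318,214) on b and the candlestick at (368,213) on c. The remote is at (321,185), the tray at (175,234) on the left, and the cradle at (474,214) on the right.

```bash
cat > h.py <<'E'
import numpy as np,cv2
from workcell import bot
from scipy.spatial.transform import Rotation as R
def K(c):
    f=200/np.tan(np.radians(c["vfov"]/2)); return f
def w2p(c,P):
    P=np.atleast_2d(P).astype(float);M=c["camera_from_world"];q=P@M[:3,:3].T+M[:3,3]
    s=q[:,:2]/q[:,2:];r2=(s**2).sum(1,keepdims=True)
    return s*(1+c["k1"]*r2)*K(c)+[c["cx"],c["cy"]]
def p2w(c,p,z):
    p=np.atleast_2d(p).astype(float);d=(p-[c["cx"],c["cy"]])/K(c);s=d.copy()
    for _ in range(20): s=d/(1+c["k1"]*(s**2).sum(1,keepdims=True))
    M=c["camera_from_world"];r=np.c_[s,np.ones(len(s))]@M[:3,:3];o=-M[:3,:3].T@M[:3,3]
    return o+r*((z-o[2])/r[:,2])[:,None]
def ortho(c,im,x0,x1,y0,y1,z,mm=1.0):
    "metric picture of plane z: up=+x, left=+y, 1px=mm"
    xs=np.arange(x1,x0,-mm/1e3);ys=np.arange(y1,y0,-mm/1e3)
    X,Y=np.meshgrid(xs,ys,indexing='ij')
    p=w2p(c,np.c_[X.ravel(),Y.ravel(),np.full(X.size,z)]).reshape(*X.shape,2).astype(np.float32)
    return cv2.remap(im,p[...,0],p[...,1],cv2.INTER_CUBIC)
def snap(n):
    c=bot.calibration(n);return c,bot.camera(n)[:,:,::-1].copy()
E
python3 - <<'E'
from h import *
c=bot.calibration("top")
for n,p,z in [("tray",[[152,167],[210,167],[197,303],[138,299]],.014),("ledge",[[239,165],[395,157],[401,240],[242,247]],.015),("cradle",[[453,171],[486,171],[496,257],[462,260]],.015),("remote",[[289,179],[353,173],[355,193],[290,198]],.039),("candle",[[266,216]],.097),("clock",[[318,213]],.097),("holder",[[372,209]],.121),("vase",[[303,104]],.1),("red",[[233,293]],.07)]:
    w=p2w(c,p,z)[:,:2];print(n,w.round(4).tolist(),w.mean(0).round(4))
w=bot.calibration("wrist");M=w["camera_from_world"];print(w["vfov"],w["cx"],w["cy"],w["k1"]);print(-M[:3,:3].T@M[:3,3],M[:3,:3].round(3))
o=bot.get_obs();print(R.from_euler('xyz',o["tcp_rot"],degrees=True).as_matrix().round(3))
im=cv2.imread("pics/top0.png")
a=ortho(c,im,.25,.62,-.4,.4,.021);cv2.imwrite("pics/o1.png",a)
E
```

```text
tray [[0.6495, 0.4004], [0.6474, 0.2611], [0.3382, 0.2812], [0.3457, 0.4177]] [0.4952 0.3401]
ledge [[0.651, 0.1926], [0.6653, -0.1675], [0.4758, -0.1746], [0.4623, 0.1816]] [0.5636 0.008 ]
cradle [[0.6313, -0.2988], [0.6306, -0.3745], [0.4361, -0.3844], [0.4304, -0.3082]] [ 0.5321 -0.3415]
remote [[0.612, 0.0737], [0.624, -0.0689], [0.579, -0.0724], [0.5692, 0.0712]] [0.5961 0.0009]
candle [[0.5243, 0.1148]] [0.5243 0.1148]
clock [[0.5296, 0.008]] [0.5296 0.008 ]
holder [[0.5343, -0.0995]] [ 0.5343 -0.0995]
vase [[0.7626, 0.0385]] [0.7626 0.0385]
red [[0.3664, 0.1866]] [0.3664 0.1866]
59.92197932608839 319.7994612015672 204.74986115420216 -0.052872204367326876
[ 0.20355651 -0.51546136  0.37320773] [[ 0.247 -0.969 -0.002]
 [-0.931 -0.238  0.277]
 [-0.268 -0.067 -0.961]]
[[ 0.969  0.248 -0.   ]
 [ 0.248 -0.969  0.001]
 [ 0.    -0.001 -1.   ]]
```

View pics/o1.png

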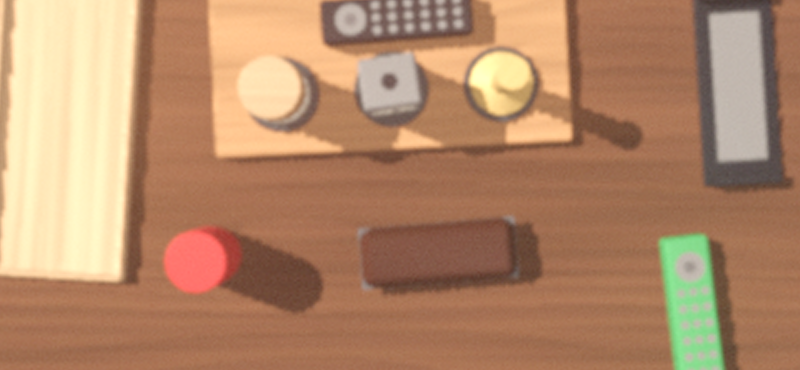

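The rectified view confirms the layout: 1 px is 1 mm, the ledge is turned about 2°, the clock about 9°, the tray about -3.5° and the cradle about 2.8°. I'll move the wrist camera over the row for finer measurements.

```bash
cat >> h.py <<'E'
def plan(*targets):
    "print tool-frame mm and twist (rad) to successive targets x,y,z,yaw(tool yaw deg)"
    o=bot.get_obs();p=np.array(o["ee_pos"]);yaw=o["tcp_rot"][2]
    for t in targets:
        a=np.radians(yaw);d=np.array(t[:3])-p
        v=np.array([d[0]*np.cos(a)+d[1]*np.sin(a),d[0]*np.sin(a)-d[1]*np.cos(a),-d[2]])*1e3
        tw=np.radians((yaw-t[3]+180)%360-180)
        print("->",t,"travel",v.round(1),"rows>=",int(np.ceil(np.linalg.norm(v)/60)),"then twist z",round(tw,4))
        p=np.array(t[:3]);yaw=t[3]
E
python3 -m crank '[{"gripper":85,"travel":[40.5,-39.6,0],"twist":[0,0,0]},{"gripper":85,"travel":[40.5,-39.6,0],"twist":[0,0,0]},{"gripper":85,"travel":[40.5,-39.6,0],"twist":[0,0,0]},{"gripper":85,"travel":[40.5,-39.6,0],"twist":[0,0,0]},{"gripper":85,"travel":[40.5,-39.6,0],"twist":[0,0,0]},{"gripper":85,"travel":[40.5,-39.6,0],"twist":[0,0,0]},{"gripper":85,"travel":[40.5,-39.6,0],"twist":[0,0,0]},{"gripper":85,"travel":[40.5,-39.6,0],"twist":[0,0,0]},{"gripper":85,"travel":[40.5,-39.6,0],"twist":[0,0,0]},{"gripper":85,"travel":[40.5,-39.6,0],"twist":[0,0,0]},{"gripper":85,"travel":[40.5,-39.6,0],"twist":[0,0,0.105]},{"gripper":85,"travel":[0,0,0],"twist":[0,0,0.105]}]' 40
python3 -m crank '[{"gripper":85,"travel":[0,0,0],"twist":[0,0,0]},{"gripper":85,"travel":[0,0,0],"twist":[0,0,0]}]'
python3 - <<'E'
from h import *
c,im=snap("wrist")
np.save("w1.npy",im);import pickle;pickle.dump(c,open("w1.pkl","wb"))
cv2.imwrite("pics/w1.png",im)
print(bot.get_obs()["ee_pos"],bot.get_obs()["tcp_rot"])
E
```

```text
time: 1.6
ee_pos: [0.4609, 0.0028, 0.2302]
tcp_rot: [-180.0, 0.1, 2.4]
wrist_force: [-1.8, -1.2, -0.1]
opening: 0.0853
grasp_force: 0.0
time: 1.85
ee_pos: [0.4597, -0.0007, 0.2312]
tcp_rot: [180.0, 0.0, 2.4]
wrist_force: [-0.4, -0.5, 0.9]
opening: 0.085
grasp_force: 0.0
[ 0.45972631 -0.00082255  0.23134903] [ 1.79999202e+02 -6.32740602e-03  2.38125382e+00]
```

View pics/w1.png

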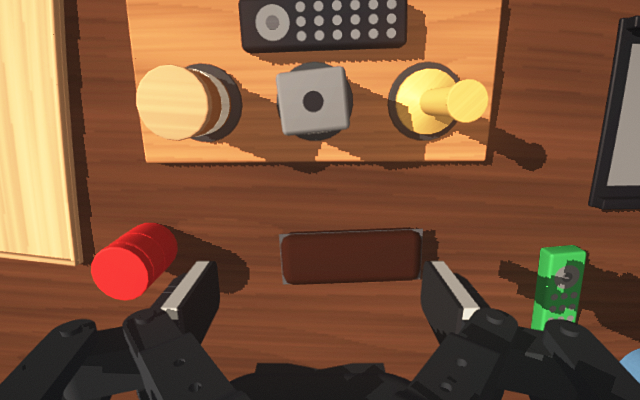

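The wrist view shows the candle lid at about (173,102), clock top corners (276,74), (342,67), (349,128) and (282,135), holder rim (467,101), and coaster discs around each. I'll fit these and check with an overlay.

```bash
python3 - <<'E'
from h import *
import pickle
c=pickle.load(open("w1.pkl","rb"));im=np.load("w1.npy")
can=p2w(c,[173.5,102.5],.097)[0];clk=p2w(c,[[276,74],[342,67],[349,128],[282,135]],.097);hol=p2w(c,[467,101],.121)[0];foot=p2w(c,[424,100],.024)[0]
print("can",can,"clk",clk.mean(0),"hol",hol,"foot",foot)
e=clk[1]-clk[0]+clk[2]-clk[3];print("clk yaw",np.degrees(np.arctan2(e[0],-e[1])))
L=p2w(c,[[146,163],[489,160]],.015);e=L[1]-L[0];print("ledge",L.tolist(),np.linalg.norm(e),np.degrees(np.arctan2(e[0],-e[1])))
rm=p2w(c,[[242,51],[406,46]],.039);e=rm[1]-rm[0];print("remote front edge",rm.tolist(),np.degrees(np.arctan2(e[0],-e[1])))
yaw=np.radians(2.25);ux=np.array([np.cos(yaw),np.sin(yaw)]);uy=np.array([-np.sin(yaw),np.cos(yaw)])
# coaster b guess from the ledge front: mid of front edge
B=(can[:2]+hol[:2]+clk.mean(0)[:2])/3
t=np.linspace(0,2*np.pi,80);C=np.c_[np.cos(t),np.sin(t)]
big=cv2.resize(im[20:180,110:510],None,fx=2,fy=2,interpolation=cv2.INTER_CUBIC)
def dr(P,z,col):
    P=np.c_[P,np.full(len(P),z)];p=(w2p(c,P)-[110,20])*2;cv2.polylines(big,[p.round().astype(int)],True,col,1)
for k in(-1,0,1): dr(B+k*.11*uy+.038*C,.021,(255,0,0))
dr(can[:2]+.029*C,.097,(0,0,255));dr(hol[:2]+.015*C,.121,(0,0,255));dr(hol[:2]+.031*C,.021,(0,0,255));dr(can[:2]+.029*C,.021,(0,0,255))
print("B",B)
cv2.imwrite("pics/ov1.png",big)
E
```

```text
can [0.52712509 0.11580305 0.097     ] clk [0.53147738 0.00822026 0.097     ] hol [ 0.5367869  -0.10162444  0.121     ] foot [ 0.5385038  -0.09881812  0.024     ]
clk yaw 8.11077907909181
ledge [[0.4639916241952497, 0.18324280542487636, 0.015000000000000013], [0.4818975469170139, -0.1775891537187944, 0.015000000000000013]] 0.36127596765904246 2.8409149516135694
remote front edge [[0.5738244039203839, 0.07434427840218485, 0.03899999999999998], [0.5841398610829776, -0.0729571188302568, 0.03899999999999998]] 4.0058603265207875
B [0.53179646 0.00746629]
```

View pics/ov1.png

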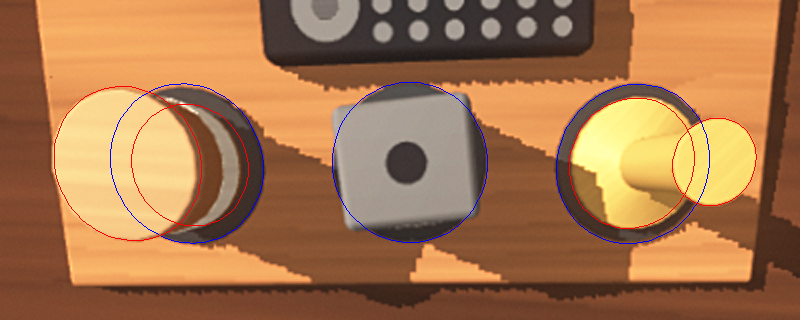

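The overlay fits to about 1 mm: coaster b is at (0.532, 0.0075) and the row is turned about 2.5°. Next is the candle.

```bash
python3 -c "
from h import *
plan((.527,.1158,.18,2.4),(.527,.1158,.056,2.4))
plan((.527,.1158,.15,2.4))"
```

```text
-> (0.527, 0.1158, 0.18, 2.4) travel [  72.1 -113.7   51.3] rows>= 3 then twist z -0.0003
-> (0.527, 0.1158, 0.056, 2.4) travel [  0.   0. 124.] rows>= 3 then twist z 0.0
-> (0.527, 0.1158, 0.15, 2.4) travel [  72.1 -113.7   81.3] rows>= 3 then twist z -0.0003
```

```bash
python3 -m crank '[{"gripper":85,"travel":[24,-38,8],"twist":[0,0,0]},{"gripper":85,"travel":[24,-38,12],"twist":[0,0,0]},{"gripper":85,"travel":[24,-38,20],"twist":[0,0,0]},{"gripper":85,"travel":[0,0,11],"twist":[0,0,0]},{"gripper":85,"travel":[0,0,0],"twist":[0,0,0]},{"gripper":85,"travel":[0,0,0],"twist":[0,0,0]}]'
python3 -c "
from h import *
plan((.527,.1158,.056,2.4))"
```

```text
time: 2.65
ee_pos: [0.5289, 0.0691, 0.1825]
tcp_rot: [-177.9, -0.0, 6.4]
wrist_force: [0.3, -0.2, 0.6]
opening: 0.0851
grasp_force: 0.0
-> (0.527, 0.1158, 0.056, 2.4) travel [  3.3 -46.6 126.5] rows>= 3 then twist z 0.0691
```

```bash
python3 -c "
from h import *
o=bot.get_obs();print(o['q'],o['qd'],o['torque'],o['wrist_force'],o['ee_pos'])
c,im=snap('wrist');cv2.imwrite('pics/w2.png',im)
o=bot.get_obs();print(o['q'],o['ee_pos'],o['tcp_rot'],o['joint_efforts'])"
```

```text
[  6.32266673   1.89911102   1.41474824  89.47506941   2.10034109
 179.96534847] [ 0.05463977 -0.1344305   0.33342473 -0.09790252  0.07200019  0.073327  ] [-0.03940544 -0.03845513 -0.04357113] [ 0.27115628 -0.22829865  0.62109492] [0.52891825 0.069114   0.1824738 ]
[  6.32897884   1.89912331   1.43062904  89.4695858    2.10287888
 179.96999537] [0.52905952 0.06920147 0.18261817] [-1.77897154e+02 -6.30209099e-02  6.35896328e+00] [ 4.40421340e-02 -4.84704494e+01  4.65391159e+01 -6.13406184e-03
  1.16200866e-01 -7.04101913e-03]
```

View pics/w2.png

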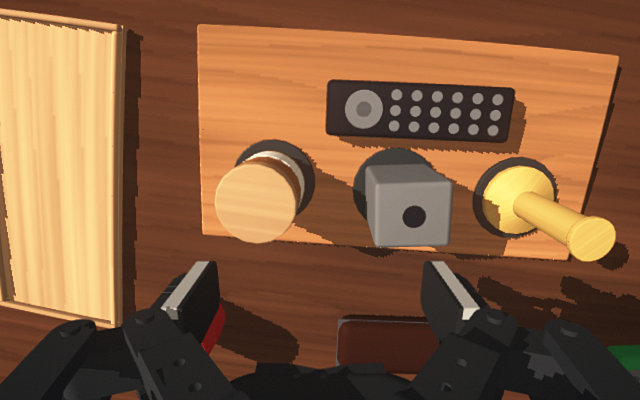

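Joint 6 hit its 180° limit, which tilted the tool slightly; nothing was touched. In the view the candle, clock and holder are all still upright. I'll turn the tool half a turn, to yaw ≈ -177.6°, so joint 6 sits mid-range for the rest of the job.

```bash
cat >> h.py <<'E'
def plan(*targets):
    "tool-frame mm and rotation vector (rad); travel first, then twist"
    o=bot.get_obs();p=np.array(o["ee_pos"]);r=R.from_euler('xyz',o["tcp_rot"],degrees=True)
    print("q1 q6",o["q"][[0,5]].round(1),"op",o["opening"],"pos",p.round(4),"rot",np.round(o["tcp_rot"],2))
    for t in targets:
        n=R.from_euler('xyz',[180,0,t[3]],degrees=True)
        v=r.inv().apply(np.array(t[:3])-p)*1e3;tw=(r.inv()*n).as_rotvec()
        print("->",t,"travel",v.round(1),"twist",tw.round(4),"rows",np.ceil(max(np.linalg.norm(v)/60,np.linalg.norm(tw)/.18)))
        p=np.array(t[:3]);r=n
E
python3 -m crank '[{"gripper":85,"travel":[0,0,0],"twist":[0,0,-0.18]},{"gripper":85,"travel":[0,0,0],"twist":[0,0,-0.18]},{"gripper":85,"travel":[0,0,0],"twist":[0,0,-0.18]},{"gripper":85,"travel":[0,0,0],"twist":[0,0,-0.18]},{"gripper":85,"travel":[0,0,0],"twist":[0,0,-0.18]},{"gripper":85,"travel":[0,0,0],"twist":[0,0,-0.18]},{"gripper":85,"travel":[0,0,0],"twist":[0,0,-0.18]},{"gripper":85,"travel":[0,0,0],"twist":[0,0,-0.18]},{"gripper":85,"travel":[0,0,0],"twist":[0,0,-0.18]},{"gripper":85,"travel":[0,0,0],"twist":[0,0,-0.18]},{"gripper":85,"travel":[0,0,0],"twist":[0,0,-0.18]},{"gripper":85,"travel":[0,0,0],"twist":[0,0,-0.18]}]'
python3 -m crank '[{"gripper":85,"travel":[0,0,0],"twist":[0,0,-0.18]},{"gripper":85,"travel":[0,0,0],"twist":[0,0,-0.18]},{"gripper":85,"travel":[0,0,0],"twist":[0,0,-0.18]},{"gripper":85,"travel":[0,0,0],"twist":[0,0,-0.18]},{"gripper":85,"travel":[0,0,0],"twist":[0,0,-0.18]},{"gripper":85,"travel":[0,0,0],"twist":[0,0,0]}]'
python3 -c "
from h import *
plan((.527,.1158,.15,-177.5),(.527,.1158,.056,-177.5))"
```

```text
time: 4.2
ee_pos: [0.5292, 0.0695, 0.1825]
tcp_rot: [178.8, -1.7, 130.5]
wrist_force: [-0.8, 0.7, 0.6]
opening: 0.0851
grasp_force: 0.0
time: 4.95
ee_pos: [0.5292, 0.0695, 0.1823]
tcp_rot: [177.9, -0.1, -178.4]
wrist_force: [0.1, -0.3, 0.7]
opening: 0.0853
grasp_force: 0.0
q1 q6 [6.4 4.7] op 0.08527187645838952 pos [0.5292 0.0695 0.1823] rot [ 1.7790e+02 -1.2000e-01 -1.7836e+02]
-> (0.527, 0.1158, 0.15, -177.5) travel [ 0.8 45.1 34. ] twist [ 0.0367 -0.0019 -0.015 ] rows 1.0
-> (0.527, 0.1158, 0.056, -177.5) travel [ 0. -0. 94.] twist [0. 0. 0.] rows 2.0
```

```bash
python3 -m crank '[{"gripper":85,"travel":[0.8,45.1,0],"twist":[0.0367,-0.002,-0.015]},{"gripper":85,"travel":[0,0,32],"twist":[0,0,0]},{"gripper":85,"travel":[0,0,0],"twist":[0,0,0]}]'
python3 -c "
from h import *
plan((.527,.1158,.056,-177.5))"
```

```text
time: 5.32
ee_pos: [0.5258, 0.1149, 0.1496]
tcp_rot: [-180.0, -0.2, -177.6]
wrist_force: [-0.5, 0.2, 0.3]
opening: 0.0847
grasp_force: 0.0
q1 q6 [12.3  9.9] op 0.08473668522199536 pos [0.5258 0.1149 0.1496] rot [-179.97   -0.25 -177.58]
-> (0.527, 0.1158, 0.056, -177.5) travel [-1.6  0.9 93.5] twist [-0.0006 -0.0043 -0.0014] rows 2.0
```

```bash
python3 -m crank '[{"gripper":85,"travel":[-1,1,40],"twist":[0,0,0]},{"gripper":85,"travel":[0,0,38],"twist":[0,0,0]},{"gripper":85,"travel":[0,0,15],"twist":[0,0,0]},{"gripper":85,"travel":[0,0,0],"twist":[0,0,0]},{"gripper":50,"travel":[0,0,0],"twist":[0,0,0]},{"gripper":50,"travel":[0,0,0],"twist":[0,0,0]},{"gripper":50,"travel":[0,0,0],"twist":[0,0,0]},{"gripper":50,"travel":[0,0,0],"twist":[0,0,0]},{"gripper":50,"travel":[0,0,0],"twist":[0,0,0]},{"gripper":50,"travel":[0,0,0],"twist":[0,0,0]}]' 40
python3 -c "
from h import *
plan((.527,.1158,.156,-177.5),(.583,.335,.156,-177.5),(.583,.335,.0425,-177.5))"
```

```text
time: 6.58
ee_pos: [0.5288, 0.1163, 0.0602]
tcp_rot: [180.0, 0.1, -177.4]
wrist_force: [-1.8, 0.1, 5.6]
opening: 0.0572
grasp_force: 42.4
q1 q6 [12.4  9.8] op 0.05722547399014167 pos [0.5288 0.1163 0.0602] rot [ 1.7995e+02  1.0000e-01 -1.7742e+02]
-> (0.527, 0.1158, 0.156, -177.5) travel [  1.7  -0.3 -95.8] twist [0.0008 0.0018 0.0014] rows 2.0
-> (0.583, 0.335, 0.156, -177.5) travel [-65.5 216.5   0. ] twist [0. 0. 0.] rows 4.0
-> (0.583, 0.335, 0.0425, -177.5) travel [  0.   -0.  113.5] twist [0. 0. 0.] rows 2.0
```

```bash
python3 -m crank '[{"gripper":50,"travel":[0,0,-25],"twist":[0,0,0]},{"gripper":50,"travel":[0,0,-50],"twist":[0,0,0]},{"gripper":50,"travel":[-14,45,-10],"twist":[0,0,0]},{"gripper":50,"travel":[-16,55,0],"twist":[0,0,0]},{"gripper":50,"travel":[-16,55,0],"twist":[0,0,0]},{"gripper":50,"travel":[-13,43,0],"twist":[0,0,0]},{"gripper":50,"travel":[-5,18,0],"twist":[0,0,0]},{"gripper":50,"travel":[0,0,0],"twist":[0,0,0]},{"gripper":50,"travel":[0,0,0],"twist":[0,0,0]}]'
python3 -c "
from h import *
plan((.583,.335,.0475,-177.5))"
```

```text
time: 7.7
ee_pos: [0.582, 0.3339, 0.1432]
tcp_rot: [-180.0, -0.1, -177.4]
wrist_force: [0.7, -0.3, -3.3]
opening: 0.0572
grasp_force: 44.4
q1 q6 [29.8 27.3] op 0.05723208321796251 pos [0.582  0.3339 0.1432] rot [-1.7998e+02 -8.0000e-02 -1.7743e+02]
-> (0.583, 0.335, 0.0475, -177.5) travel [-1.2  1.1 95.7] twist [-0.0004 -0.0014  0.0012] rows 2.0
```

```bash
python3 -m crank '[{"gripper":50,"travel":[-1,1,45],"twist":[0,0,0]},{"gripper":50,"travel":[0,0,35],"twist":[0,0,0]},{"gripper":50,"travel":[0,0,10],"twist":[0,0,0]},{"gripper":50,"travel":[0,0,4],"twist":[0,0,0]},{"gripper":50,"travel":[0,0,2],"twist":[0,0,0]},{"gripper":50,"travel":[0,0,0],"twist":[0,0,0]}]'
python3 -c "
from h import *
plan((.583,.335,.0452,-177.5))"
```

```text
time: 8.45
ee_pos: [0.5835, 0.3358, 0.0483]
tcp_rot: [180.0, 0.0, -177.4]
wrist_force: [0.9, -0.4, -3.7]
opening: 0.057
grasp_force: 44.4
q1 q6 [29.9 27.3] op 0.057016858528538175 pos [0.5835 0.3358 0.0483] rot [ 1.7995e+02  2.0000e-02 -1.7741e+02]
-> (0.583, 0.335, 0.0452, -177.5) travel [ 0.5 -0.8  3.1] twist [0.0008 0.0004 0.0015] rows 1.0
```

```bash
python3 -m crank '[{"gripper":50,"travel":[0,0,1.5],"twist":[0,0,0]},{"gripper":50,"travel":[0,0,1.5],"twist":[0,0,0]},{"gripper":50,"travel":[0,0,0],"twist":[0,0,0]}]'
```

```text
time: 8.82
ee_pos: [0.5832, 0.3358, 0.0452]
tcp_rot: [180.0, -0.0, -177.4]
wrist_force: [-1.9, -0.7, 5.9]
opening: 0.0575
grasp_force: 45.1
```

```bash
python3 -m crank '[{"gripper":65,"travel":[0,0,0],"twist":[0,0,0]},{"gripper":80,"travel":[0,0,0],"twist":[0,0,0]},{"gripper":85,"travel":[0,0,0],"twist":[0,0,0]},{"gripper":85,"travel":[0,0,0],"twist":[0,0,0]},{"gripper":85,"travel":[0,0,-30],"twist":[0,0,0]},{"gripper":85,"travel":[0,0,-50],"twist":[0,0,0]},{"gripper":85,"travel":[0,0,-30],"twist":[0,0,0]},{"gripper":85,"travel":[0,0,0],"twist":[0,0,0]}]'
python3 -c "
from h import *
plan((.5315,.0082,.156,-171.9),(.5315,.0082,.056,-171.9))"
```

```text
time: 9.82
ee_pos: [0.5842, 0.3362, 0.1572]
tcp_rot: [179.9, 0.2, -177.4]
wrist_force: [0.0, 0.3, -0.4]
opening: 0.0853
grasp_force: 0.0
q1 q6 [29.9 27.3] op 0.08528464714886645 pos [0.5842 0.3362 0.1572] rot [ 179.87    0.18 -177.41]
-> (0.5315, 0.0082, 0.156, -171.9) travel [ 6.740e+01 -3.253e+02  2.000e-01] twist [ 0.0021  0.0033 -0.0962] rows 6.0
-> (0.5315, 0.0082, 0.056, -171.9) travel [  0.  -0. 100.] twist [0. 0. 0.] rows 2.0
```

```bash
python3 -m crank '[{"gripper":85,"travel":[9,-44,0],"twist":[0,0,0]},{"gripper":85,"travel":[11,-54,0],"twist":[0,0,0]},{"gripper":85,"travel":[11,-54,0],"twist":[0,0,0]},{"gripper":85,"travel":[11,-54,0],"twist":[0,0,0]},{"gripper":85,"travel":[11,-54,0],"twist":[0,0,0]},{"gripper":85,"travel":[9,-42,0],"twist":[0,0,0]},{"gripper":85,"travel":[5,-23,0],"twist":[0,0,-0.096]},{"gripper":85,"travel":[0,0,10],"twist":[0,0,0]},{"gripper":85,"travel":[0,0,0],"twist":[0,0,0]}]'
python3 - <<'E'
from h import *
plan((.5315,.0082,.056,-171.9))
import pickle
c,im=snap("wrist");pickle.dump((c,im),open("w3.pkl","wb"));cv2.imwrite("pics/w3.png",im)
E
```

```text
time: 10.95
ee_pos: [0.5302, 0.0084, 0.1423]
tcp_rot: [180.0, -0.2, -172.0]
wrist_force: [0.8, -0.3, -0.1]
opening: 0.0852
grasp_force: 0.0
q1 q6 [ 0.9 -7.1] op 0.08524281873317852 pos [0.5302 0.0084 0.1423] rot [ 179.96   -0.21 -171.99]
-> (0.5315, 0.0082, 0.056, -171.9) travel [-1.6 -0.4 86.3] twist [ 0.0007 -0.0036 -0.0016] rows 2.0
```

View pics/w3.png

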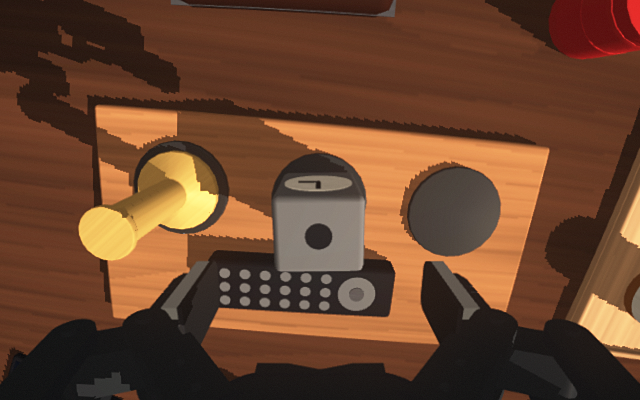

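The clock is square to the fingers and centred between them at (318,235). Coaster a is empty at about (454,210), and the holder is upright at (180,190).

```bash
python3 -m crank '[{"gripper":85,"travel":[-1.5,0,40],"twist":[0,0,0]},{"gripper":85,"travel":[0,0,32],"twist":[0,0,0]},{"gripper":85,"travel":[0,0,14],"twist":[0,0,0]},{"gripper":85,"travel":[0,0,0],"twist":[0,0,0]},{"gripper":48,"travel":[0,0,0],"twist":[0,0,0]},{"gripper":48,"travel":[0,0,0],"twist":[0,0,0]},{"gripper":48,"travel":[0,0,0],"twist":[0,0,0]},{"gripper":48,"travel":[0,0,0],"twist":[0,0,0]},{"gripper":48,"travel":[0,0,0],"twist":[0,0,0]},{"gripper":48,"travel":[0,0,0],"twist":[0,0,0]}]' 40
python3 - <<'E'
from h import *
import pickle
plan((.5315,.0082,.137,-171.9),(.495,.340,.137,-171.9))
c,im=pickle.load(open("w3.pkl","rb"))
print("coaster a",p2w(c,[[401,210],[501,210],[453,164],[456,257]],.021))
g=im[150:270,390:515].astype(int);m=((g.max(2)-g.min(2))<30)&(g.max(2)<130);n,l,s,ce=cv2.connectedComponentsWithStats(m.astype(np.uint8));k=1+s[1:,4].argmax();print(s[k],ce[k]+[390,150],p2w(c,ce[k]+[390,150],.021))
E
```

```text
time: 12.25
ee_pos: [0.5331, 0.0081, 0.0596]
tcp_rot: [180.0, 0.1, -171.9]
wrist_force: [-0.7, 0.0, 7.2]
opening: 0.0539
grasp_force: 43.1
q1 q6 [ 0.9 -7.2] op 0.05392084599479548 pos [0.5331 0.0081 0.0596] rot [ 1.8000e+02  8.0000e-02 -1.7192e+02]
-> (0.5315, 0.0082, 0.137, -171.9) travel [  1.4   0.3 -77.4] twist [ 0.      0.0014 -0.0004] rows 2.0
-> (0.495, 0.34, 0.137, -171.9) travel [-10.6 333.6   0. ] twist [0. 0. 0.] rows 6.0
coaster a [[0.52991597 0.07382747 0.021     ]
 [0.51875185 0.15466336 0.021     ]
 [0.48790403 0.10651275 0.021     ]
 [0.56386814 0.1281437  0.021     ]]
[  17   17   93   89 6391] [453.31340948 210.8078548 ] [[0.52478417 0.11589823 0.021     ]]
```

```bash
python3 -m crank '[{"gripper":48,"travel":[0,0,-30],"twist":[0,0,0]},{"gripper":48,"travel":[0,0,-50],"twist":[0,0,0]},{"gripper":48,"travel":[0,40,0],"twist":[0,0,0]},{"gripper":48,"travel":[-2,55,0],"twist":[0,0,0]},{"gripper":48,"travel":[-2,55,0],"twist":[0,0,0]},{"gripper":48,"travel":[-2,55,0],"twist":[0,0,0]},{"gripper":48,"travel":[-2,55,0],"twist":[0,0,0]},{"gripper":48,"travel":[-2,45,0],"twist":[0,0,0]},{"gripper":48,"travel":[0,28,0],"twist":[0,0,0]},{"gripper":48,"travel":[0,0,0],"twist":[0,0,0]},{"gripper":48,"travel":[0,0,0],"twist":[0,0,0]}]'
python3 -c "
from h import *
plan((.495,.34,.0486,-171.9))"
```

```text
time: 13.62
ee_pos: [0.4953, 0.3387, 0.138]
tcp_rot: [-180.0, -0.1, -171.9]
wrist_force: [0.8, 0.3, -2.3]
opening: 0.0534
grasp_force: 43.5
q1 q6 [34.4 26.3] op 0.0534039990546408 pos [0.4953 0.3387 0.138 ] rot [-1.7998e+02 -9.0000e-02 -1.7191e+02]
-> (0.495, 0.34, 0.0486, -171.9) travel [-0.   1.3 89.4] twist [-0.0004 -0.0016 -0.0002] rows 2.0
```

```bash
python3 -m crank '[{"gripper":48,"travel":[0,1,45],"twist":[0,0,0]},{"gripper":48,"travel":[0,0,35],"twist":[0,0,0]},{"gripper":48,"travel":[0,0,8],"twist":[0,0,0]},{"gripper":48,"travel":[0,0,3],"twist":[0,0,0]},{"gripper":48,"travel":[0,0,2],"twist":[0,0,0]},{"gripper":48,"travel":[0,0,1],"twist":[0,0,0]},{"gripper":48,"travel":[0,0,0],"twist":[0,0,0]},{"gripper":48,"travel":[0,0,0],"twist":[0,0,0]}]'
```

```text
time: 14.62
ee_pos: [0.4953, 0.3404, 0.0447]
tcp_rot: [180.0, -0.0, -171.9]
wrist_force: [0.1, -0.3, 0.9]
opening: 0.0538
grasp_force: 43.6
```

```bash
python3 -m crank '[{"gripper":65,"travel":[0,0,0],"twist":[0,0,0]},{"gripper":80,"travel":[0,0,0],"twist":[0,0,0]},{"gripper":85,"travel":[0,0,0],"twist":[0,0,0]},{"gripper":85,"travel":[0,0,0],"twist":[0,0,0]},{"gripper":85,"travel":[0,0,-30],"twist":[0,0,0]},{"gripper":85,"travel":[0,0,-50],"twist":[0,0,0]},{"gripper":85,"travel":[0,0,-40],"twist":[0,0,0]},{"gripper":85,"travel":[0,0,0],"twist":[0,0,0]}]'
python3 -c "
from h import *
plan((.537,-.101,.166,-177.5),(.537,-.101,.070,-177.5))"
```

```text
time: 15.62
ee_pos: [0.4965, 0.341, 0.168]
tcp_rot: [179.8, 0.2, -171.9]
wrist_force: [0.4, 0.4, -0.5]
opening: 0.0845
grasp_force: 0.0
q1 q6 [34.5 26.4] op 0.08449427123837923 pos [0.4965 0.341  0.168 ] rot [ 179.84    0.24 -171.91]
-> (0.537, -0.101, 0.166, -177.5) travel [  22.1 -443.4    0.7] twist [0.003  0.0041 0.0975] rows 8.0
-> (0.537, -0.101, 0.07, -177.5) travel [ 0. -0. 96.] twist [0. 0. 0.] rows 2.0
```

```bash
python3 -m crank '[{"gripper":85,"travel":[2,-43,0],"twist":[0,0,0]},{"gripper":85,"travel":[3,-55,0],"twist":[0,0,0]},{"gripper":85,"travel":[3,-55,0],"twist":[0,0,0]},{"gripper":85,"travel":[3,-55,0],"twist":[0,0,0]},{"gripper":85,"travel":[3,-55,0],"twist":[0,0,0]},{"gripper":85,"travel":[3,-55,0],"twist":[0,0,0]},{"gripper":85,"travel":[3,-55,0],"twist":[0,0,0]},{"gripper":85,"travel":[2,-45,0],"twist":[0,0,0]},{"gripper":85,"travel":[0,-25,0],"twist":[0,0,0.0975]},{"gripper":85,"travel":[0,0,0],"twist":[0,0,0]},{"gripper":85,"travel":[0,0,0],"twist":[0,0,0]}]'
python3 - <<'E'
from h import *
plan((.537,-.101,.070,-177.5))
import pickle
c,im=snap("wrist");pickle.dump((c,im),open("w4.pkl","wb"));cv2.imwrite("pics/w4.png",im)
E
```

```text
time: 17.0
ee_pos: [0.5355, -0.1009, 0.1634]
tcp_rot: [180.0, -0.1, -177.4]
wrist_force: [-0.1, -0.1, 0.5]
opening: 0.0847
grasp_force: 0.0
q1 q6 [-10.7 -13.3] op 0.08474735116357564 pos [ 0.5355 -0.1009  0.1634] rot [ 1.7997e+02 -1.3000e-01 -1.7742e+02]
-> (0.537, -0.101, 0.07, -177.5) travel [-1.7 -0.2 93.4] twist [ 0.0005 -0.0022  0.0014] rows 2.0
```

View pics/w4.png

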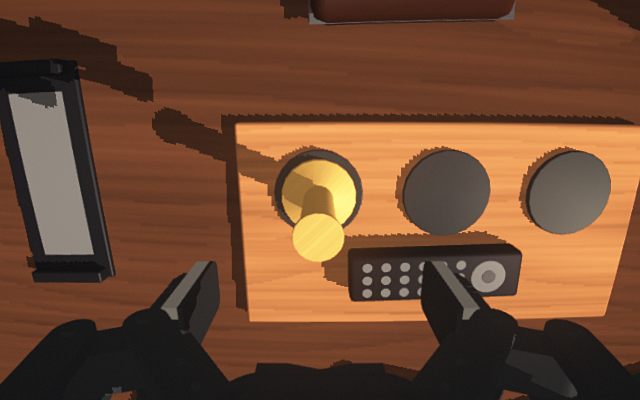

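The rim is at (318,237), centred between the fingers. Coasters b (446,192) and a (568,192) are empty. I'll descend and measure the coasters by segmentation.

```bash
python3 -m crank '[{"gripper":85,"travel":[-1.5,0,40],"twist":[0,0,0]},{"gripper":85,"travel":[0,0,40],"twist":[0,0,0]},{"gripper":85,"travel":[0,0,13],"twist":[0,0,0]},{"gripper":85,"travel":[0,0,0],"twist":[0,0,0]},{"gripper":18,"travel":[0,0,0],"twist":[0,0,0]},{"gripper":18,"travel":[0,0,0],"twist":[0,0,0]},{"gripper":18,"travel":[0,0,0],"twist":[0,0,0]},{"gripper":18,"travel":[0,0,0],"twist":[0,0,0]},{"gripper":18,"travel":[0,0,0],"twist":[0,0,0]},{"gripper":18,"travel":[0,0,0],"twist":[0,0,0]},{"gripper":18,"travel":[0,0,0],"twist":[0,0,0]},{"gripper":18,"travel":[0,0,0],"twist":[0,0,0]}]' 45
python3 - <<'E'
from h import *
import pickle
plan((.537,-.101,.15,-177.5),(.407,.3454,.15,-177.5))
c,im=pickle.load(open("w4.pkl","rb"))
print("rim",p2w(c,[318.5,237.5],.121))
def coast(y0,y1,x0,x1):
    g=im[y0:y1,x0:x1].astype(int);m=((g.max(2)-g.min(2))<25)&(g.max(2)<140)
    n,l,s,ce=cv2.connectedComponentsWithStats(m.astype(np.uint8));k=1+s[1:,4].argmax()
    ct=max(cv2.findContours((l==k).astype(np.uint8),0,1)[0],key=len)[:,0]+[x0,y0]
    W=p2w(c,ct,.021)[:,:2];(x,y),r=cv2.minEnclosingCircle((W*1e3).astype(np.float32));print("coaster centroid",p2w(c,ce[k]+[x0,y0],.021)[0],"enc",x,y,r)
coast(140,242,385,505);coast(140,245,510,630)
E
```

```text
time: 18.55
ee_pos: [0.5376, -0.1017, 0.0718]
tcp_rot: [-180.0, -0.0, -177.5]
wrist_force: [0.4, -1.8, 5.5]
opening: 0.0237
grasp_force: 43.7
q1 q6 [-10.7 -13.2] op 0.023694407421918456 pos [ 0.5376 -0.1017  0.0718] rot [-179.96   -0.   -177.51]
-> (0.537, -0.101, 0.15, -177.5) travel [  0.5   0.7 -78.2] twist [-0.0007 -0.     -0.0002] rows 2.0
-> (0.407, 0.3454, 0.15, -177.5) travel [110.4 451.6   0. ] twist [0. 0. 0.] rows 8.0
rim [[ 0.53683126 -0.10171457  0.121     ]]
coaster centroid [0.53039209 0.00653565 0.021     ] enc 531.7753295898438 6.7047438621521 37.60015106201172
coaster centroid [0.52499845 0.11495269 0.021     ] enc 526.3168334960938 115.61984252929688 38.37782669067383
```

```bash
python3 -m crank '[{"gripper":18,"travel":[0,0,-30],"twist":[0,0,0]},{"gripper":18,"travel":[0,0,-50],"twist":[0,0,0]},{"gripper":18,"travel":[10,40,0],"twist":[0,0,0]},{"gripper":18,"travel":[14,56,0],"twist":[0,0,0]},{"gripper":18,"travel":[14,56,0],"twist":[0,0,0]},{"gripper":18,"travel":[14,56,0],"twist":[0,0,0]},{"gripper":18,"travel":[14,56,0],"twist":[0,0,0]},{"gripper":18,"travel":[14,56,0],"twist":[0,0,0]},{"gripper":18,"travel":[14,56,0],"twist":[0,0,0]},{"gripper":18,"travel":[10,45,0],"twist":[0,0,0]},{"gripper":18,"travel":[6,29,0],"twist":[0,0,0]},{"gripper":18,"travel":[0,0,0],"twist":[0,0,0]}]'
python3 -c "
from h import *
plan((.407,.3454,.0568,-177.5))"
```

```text
time: 20.05
ee_pos: [0.4066, 0.3448, 0.1501]
tcp_rot: [-180.0, -0.2, -177.3]
wrist_force: [-0.1, 0.1, -3.6]
opening: 0.0238
grasp_force: 45.1
q1 q6 [40.3 37.6] op 0.023814039806965732 pos [0.4066 0.3448 0.1501] rot [-1.7995e+02 -1.7000e-01 -1.7733e+02]
-> (0.407, 0.3454, 0.0568, -177.5) travel [-0.7  0.7 93.3] twist [-0.0008 -0.0029  0.003 ] rows 2.0
```

```bash
python3 -m crank '[{"gripper":18,"travel":[0,0,45],"twist":[0,0,0]},{"gripper":18,"travel":[0,0,35],"twist":[0,0,0]},{"gripper":18,"travel":[0,0,8],"twist":[0,0,0]},{"gripper":18,"travel":[0,0,3],"twist":[0,0,0]},{"gripper":18,"travel":[0,0,1.5],"twist":[0,0,0]},{"gripper":18,"travel":[0,0,0],"twist":[0,0,0]},{"gripper":18,"travel":[0,0,0],"twist":[0,0,0]}]'
```

```text
time: 20.92
ee_pos: [0.4079, 0.3436, 0.0595]
tcp_rot: [180.0, -0.0, -177.5]
wrist_force: [0.6, 0.7, -3.3]
opening: 0.0236
grasp_force: 45.0
```

```bash
python3 -m crank '[{"gripper":18,"travel":[0,0,1.5],"twist":[0,0,0]},{"gripper":18,"travel":[0,0,1],"twist":[0,0,0]},{"gripper":18,"travel":[0,0,0],"twist":[0,0,0]},{"gripper":18,"travel":[0,0,0],"twist":[0,0,0]}]'
```

```text
time: 21.42
ee_pos: [0.4079, 0.3434, 0.0568]
tcp_rot: [180.0, -0.0, -177.5]
wrist_force: [-0.2, -2.0, 5.1]
opening: 0.0237
grasp_force: 44.4
```

```bash
python3 -m crank '[{"gripper":40,"travel":[0,0,0],"twist":[0,0,0]},{"gripper":75,"travel":[0,0,0],"twist":[0,0,0]},{"gripper":85,"travel":[0,0,0],"twist":[0,0,0]},{"gripper":85,"travel":[0,0,0],"twist":[0,0,0]},{"gripper":85,"travel":[0,0,-30],"twist":[0,0,0]},{"gripper":85,"travel":[0,0,-50],"twist":[0,0,0]},{"gripper":85,"travel":[0,0,-45],"twist":[0,0,0]},{"gripper":85,"travel":[0,0,0],"twist":[0,0,0]}]'
python3 -c "
from h import *
plan((.56,.0,.19,-177.5),(.56,0,.19,94))"
```

```text
time: 22.42
ee_pos: [0.4089, 0.3444, 0.1851]
tcp_rot: [179.8, 0.2, -177.5]
wrist_force: [-0.1, 0.3, -0.0]
opening: 0.085
grasp_force: 0.0
q1 q6 [40.1 37.6] op 0.08498823912922254 pos [0.4089 0.3444 0.1851] rot [ 179.78    0.21 -177.5 ]
-> (0.56, 0.0, 0.19, -177.5) travel [-135.9 -350.6   -5.7] twist [0.0038 0.0037 0.0001] rows 7.0
-> (0.56, 0, 0.19, 94) travel [0. 0. 0.] twist [-0.     -0.      1.5446] rows 9.0
```

```bash
python3 -m crank '[{"gripper":85,"travel":[-20,-35,0],"twist":[0,0,0]},{"gripper":85,"travel":[-28,-50,0],"twist":[0,0,0]},{"gripper":85,"travel":[-29,-53,0],"twist":[0,0,0]},{"gripper":85,"travel":[-29,-53,0],"twist":[0,0,0]},{"gripper":85,"travel":[-29,-53,0],"twist":[0,0,0]},{"gripper":85,"travel":[-29,-53,0],"twist":[0,0,0]},{"gripper":85,"travel":[-22,-38,0],"twist":[0,0,0]},{"gripper":85,"travel":[-10,-18,-15],"twist":[0,0,0]},{"gripper":85,"travel":[0,0,0],"twist":[0,0,0]},{"gripper":85,"travel":[0,0,0],"twist":[0,0,0]}]'
python3 - <<'E'
from h import *
plan((.597,.001,.12,94))
import pickle
c,im=snap("wrist");pickle.dump((c,im),open("w5.pkl","wb"));cv2.imwrite("pics/w5.png",im)
E
```

```text
time: 23.68
ee_pos: [0.6185, -0.0002, 0.195]
tcp_rot: [180.0, -0.1, -177.5]
wrist_force: [-0.8, -0.5, -0.2]
opening: 0.0848
grasp_force: 0.0
q1 q6 [-0.  -2.5] op 0.08484862819357403 pos [ 6.185e-01 -2.000e-04  1.950e-01] rot [ 1.7998e+02 -1.4000e-01 -1.7748e+02]
-> (0.597, 0.001, 0.12, 94) travel [21.3  2.1 75.1] twist [-0.0016 -0.0021  1.5449] rows 9.0
```

View pics/w5.png

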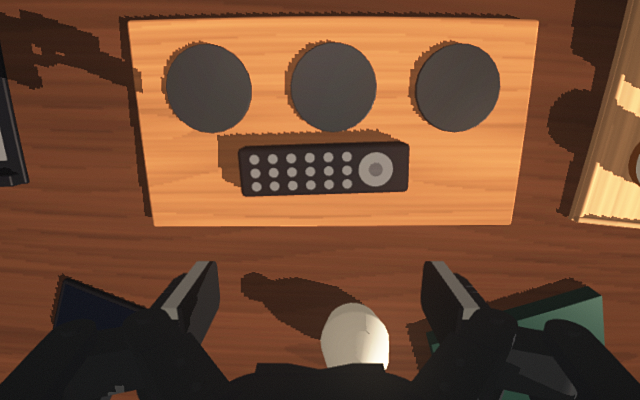

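All three coasters are empty and the remote is at (324,169), intact. The vase at (355,345) is clear. Now the fit for the coasters and the remote.

```bash
python3 - <<'E'
from h import *
import pickle
c,im=pickle.load(open("w5.pkl","rb"))
g=cv2.cvtColor(im,cv2.COLOR_BGR2GRAY)
A=np.r_
big=cv2.resize(im[30:230,120:520],None,fx=2,fy=2,interpolation=cv2.INTER_CUBIC)
def dr(P,z,col):
    p=(w2p(c,np.c_[P,np.full(len(P),z)])-[120,30])*2;cv2.polylines(big,[p.round().astype(int)],True,col,1)
t=np.linspace(0,2*np.pi,80);C=np.c_[np.cos(t),np.sin(t)]
for n,(px,py) in dict(c=(208,87),b=(334,87),a=(457,87)).items():
    # ellipse by hand-free fit: dark grey & low saturation
    x0,x1,y0,y1=px-55,px+55,py-52,py+44
    s=im[y0:y1,x0:x1].astype(int);m=(((s.max(2)-s.min(2))<22)&(s.max(2)<140)).astype(np.uint8)
    nn,l,st,ce=cv2.connectedComponentsWithStats(m);k=1+st[1:,4].argmax()
    ct=max(cv2.findContours((l==k).astype(np.uint8),0,1)[0],key=len)[:,0]+[x0,y0]
    W=p2w(c,ct,.021)[:,:2]
    from scipy.optimize import least_squares
    r=least_squares(lambda v:np.hypot(W[:,0]-v[0],W[:,1]-v[1])-v[2],[*W.mean(0),.038],loss="soft_l1",f_scale=.0005).x
    print(n,r.round(4));dr(r[:2]+.038*C,.021,(255,255,0))
m=(im.max(2)<75).astype(np.uint8);m[:138]=0;m[200:]=0;m[:,:236]=0;m[:,412:]=0
m=cv2.morphologyEx(m,cv2.MORPH_CLOSE,np.ones((15,15)))
ct=max(cv2.findContours(m,0,1)[0],key=len)[:,0]
W=p2w(c,ct,.039)[:,:2]*1e3
print("minrect",cv2.minAreaRect(W.astype(np.float32)))
K4=p2w(c,[[239.5,149.5],[408,142],[408,190],[243,196]],.039)[:,:2];print(K4.mean(0),[np.linalg.norm(K4[i]-K4[i-1]).round(4) for i in range(4)])
for i,j in((0,1),(3,2)):
    e=K4[j]-K4[i];print("yaw",np.degrees(np.arctan2(-e[0],e[1])))
y=np.radians(4.);rc=K4.mean(0);Rm=np.array([[np.cos(y),-np.sin(y)],[np.sin(y),np.cos(y)]])
dr(rc+np.array([[-.022,-.075],[.022,-.075],[.022,.075],[-.022,.075]])@Rm.T,.039,(0,255,0))
cv2.imwrite("pics/ov2.png",big)
E
```

```text
c [ 0.537  -0.1015  0.0367]
b [0.5319 0.0076 0.0365]
a [0.5268 0.1168 0.0366]
minrect ((600.2684326171875, 2.1125259399414062), (44.26859664916992, 147.2262725830078), 4.270480632781982)
[0.60113936 0.00316495] [np.float64(0.0413), np.float64(0.1447), np.float64(0.0424), np.float64(0.1469)]
yaw 4.97133090208288
yaw 4.5654264661668424
```

View pics/ov2.png

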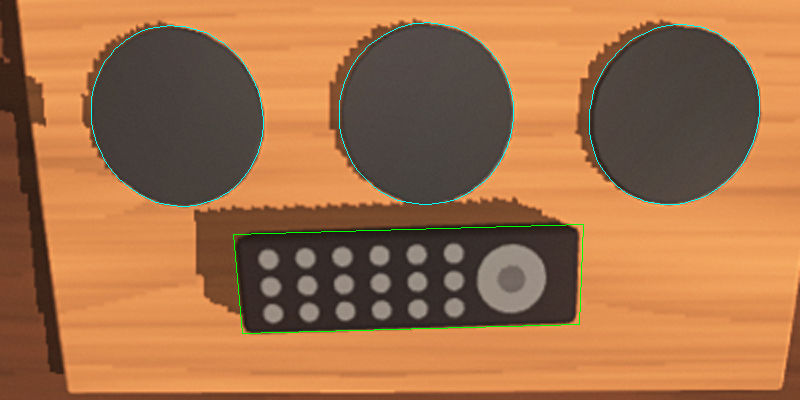

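Both fits match: the coasters are at c (0.537, -0.1015), b (0.532, 0.0076) and a (0.527, 0.1168), and the remote is at (0.6005, 0.0025), turned 4.3°.

```bash
python3 -m crank '[{"gripper":85,"travel":[18,3,25],"twist":[0,0,0.172]},{"gripper":85,"travel":[0,0,20],"twist":[0,0,0.172]},{"gripper":85,"travel":[0,0,0],"twist":[0,0,0.172]},{"gripper":85,"travel":[0,0,0],"twist":[0,0,0.172]},{"gripper":85,"travel":[0,0,0],"twist":[0,0,0.172]},{"gripper":85,"travel":[0,0,0],"twist":[0,0,0.172]},{"gripper":85,"travel":[0,0,0],"twist":[0,0,0.172]},{"gripper":85,"travel":[0,0,0],"twist":[0,0,0.172]},{"gripper":85,"travel":[0,0,0],"twist":[0,0,0.163]},{"gripper":75,"travel":[0,0,0],"twist":[0,0,0]},{"gripper":75,"travel":[0,0,0],"twist":[0,0,0]}]' 30
python3 -c "
from h import *
plan((.6005,.0025,.06,94.3),(.6005,.0025,.016,94.3))"
```

```text
time: 25.1
ee_pos: [0.6005, 0.002, 0.1509]
tcp_rot: [-179.9, -0.0, 94.6]
wrist_force: [-0.7, -0.1, -0.5]
opening: 0.0748
grasp_force: 0.0
q1 q6 [ 0.2 85.6] op 0.07477511393678365 pos [0.6005 0.002  0.1509] rot [-1.7992e+02 -1.0000e-02  9.4570e+01]
-> (0.6005, 0.0025, 0.06, 94.3) travel [ 0.4  0.1 90.9] twist [-0.0014 -0.0001  0.0048] rows 2.0
-> (0.6005, 0.0025, 0.016, 94.3) travel [ 0. -0. 44.] twist [0. 0. 0.] rows 1.0
```

```bash
python3 -m crank '[{"gripper":62,"travel":[0.4,0,40],"twist":[0,0,0.005]},{"gripper":62,"travel":[0,0,45],"twist":[0,0,0]},{"gripper":62,"travel":[0,0,30],"twist":[0,0,0]},{"gripper":62,"travel":[0,0,14],"twist":[0,0,0]},{"gripper":62,"travel":[0,0,0],"twist":[0,0,0]},{"gripper":62,"travel":[0,0,0],"twist":[0,0,0]}]' 30
python3 -c "
from h import *
plan((.6005,.0025,.020,94.3))"
```

```text
time: 25.85
ee_pos: [0.6015, 0.0019, 0.0236]
tcp_rot: [179.9, 0.0, 94.1]
wrist_force: [0.4, -0.3, -0.4]
opening: 0.0616
grasp_force: 0.0
q1 q6 [ 0.2 86.1] op 0.06160679391501565 pos [0.6015 0.0019 0.0236] rot [179.94   0.    94.07]
-> (0.6005, 0.0025, 0.02, 94.3) travel [ 0.6 -1.   3.6] twist [ 0.001   0.0001 -0.0039] rows 1.0
```

```bash
python3 -m crank '[{"gripper":62,"travel":[0.5,-1,3.5],"twist":[0,0,0]},{"gripper":38,"travel":[0,0,0],"twist":[0,0,0]},{"gripper":38,"travel":[0,0,0],"twist":[0,0,0]},{"gripper":38,"travel":[0,0,0],"twist":[0,0,0]},{"gripper":38,"travel":[0,0,0],"twist":[0,0,0]},{"gripper":38,"travel":[0,0,0],"twist":[0,0,0]},{"gripper":38,"travel":[0,0,0],"twist":[0,0,0]}]' 30
python3 -c "
from h import *
plan((.6005,.0025,.1,94.3))"
```

```text
time: 26.72
ee_pos: [0.5999, 0.0023, 0.0191]
tcp_rot: [-180.0, -0.0, 94.0]
wrist_force: [-0.8, -0.1, 5.8]
opening: 0.0431
grasp_force: 32.6
q1 q6 [ 0.2 86.2] op 0.04307748125999789 pos [0.5999 0.0023 0.0191] rot [-179.98   -0.     94.04]
-> (0.6005, 0.0025, 0.1, 94.3) travel [  0.2   0.6 -80.9] twist [-0.0003 -0.     -0.0046] rows 2.0
```

```bash
python3 - <<'E'
from h import *
import pickle
for nm in("w4","top","scene"):
    if nm=="w4": c,im=pickle.load(open("w4.pkl","rb"));roi=(85,265,0,110)
    else: c=bot.calibration(nm);im=cv2.imread(f"pics/{nm}0.png");roi=(165,265,450,500) if nm=="top" else (95,165,215,300)
    s=im.astype(int);m=((s.max(2)-s.min(2)<32)&(s.max(2)>(80))).astype(np.uint8);k=np.zeros_like(m);k[roi[0]:roi[1],roi[2]:roi[3]]=1;m*=k
    m=cv2.morphologyEx(m,cv2.MORPH_CLOSE,np.ones((9,9)))
    ct=max(cv2.findContours(m,0,1)[0],key=cv2.contourArea)[:,0]
    W=p2w(c,ct,.006)[:,:2]*1e3;print(nm,cv2.boundingRect(ct),cv2.minAreaRect(W.astype(np.float32)))
c,im=pickle.load(open("w4.pkl","rb"));P=p2w(c,[[9,94],[62,93],[94,255],[42,258]],.006);print(P.mean(0),P.tolist())
cv2.imwrite("pics/cr.png",cv2.resize(im[40:300,0:160],None,fx=2.3,fy=2.3,interpolation=cv2.INTER_CUBIC))
E
```

```text
w4 (8, 91, 86, 164) ((535.598876953125, -345.2119140625), (150.23362731933594, 50.83746337890625), 3.299808979034424)
top (452, 170, 44, 89) ((535.1141357421875, -343.1846008300781), (199.73619079589844, 78.27381896972656), 3.472154378890991)
scene (229, 110, 61, 44) ((535.805908203125, -336.1209411621094), (181.00433349609375, 69.98722839355469), 3.1374895572662354)
[ 0.53747975 -0.34564822  0.006     ] [[0.462383669379583, -0.3734181048493928, 0.006000000000000005], [0.46092586779848654, -0.3240480237052891, 0.006000000000000005], [0.610170035772009, -0.31536128126120533, 0.006000000000000005], [0.6164394172204811, -0.3697654821046955, 0.006000000000000005]]
```

View pics/cr.png

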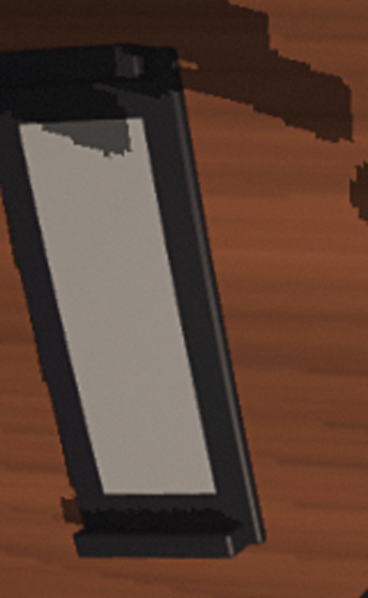

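The cradle patch fits well in w4 at 150 × 51 mm: centre (0.5356, -0.345), turned 3.3°, and the top view agrees. Now lift the remote and carry it over.

```bash
python3 -m crank '[{"gripper":38,"travel":[0,0,-20],"twist":[0,0,0]},{"gripper":38,"travel":[0,0,-40],"twist":[0,0,0]},{"gripper":38,"travel":[0,0,-30],"twist":[0,0,0]},{"gripper":38,"travel":[0,0,0],"twist":[0,0,0]}]'
python3 -c "
from h import *
plan((.5356,-.3447,.10,94.04),(.5356,-.3447,.1,-176.7),(.5356,-.3447,.01,-176.7))"
```

```text
time: 27.22
ee_pos: [0.6008, 0.0023, 0.1106]
tcp_rot: [179.9, 0.0, 94.0]
wrist_force: [0.5, -0.4, -1.3]
opening: 0.0434
grasp_force: 31.9
q1 q6 [ 0.2 86.2] op 0.0433660763571502 pos [0.6008 0.0023 0.1106] rot [1.7987e+02 1.0000e-02 9.4040e+01]
-> (0.5356, -0.3447, 0.1, 94.04) travel [-341.5  -89.5   10.5] twist [ 0.0023  0.0002 -0.0001] rows 6.0
-> (0.5356, -0.3447, 0.1, -176.7) travel [0. 0. 0.] twist [ 0.      0.     -1.5579] rows 9.0
-> (0.5356, -0.3447, 0.01, -176.7) travel [ 0. -0. 90.] twist [0. 0. 0.] rows 2.0
```

```bash
python3 -m crank '[{"gripper":38,"travel":[-34,-9,0],"twist":[0,0,0]},{"gripper":38,"travel":[-50,-13,0],"twist":[0,0,0]},{"gripper":38,"travel":[-55,-14,0],"twist":[0,0,0]},{"gripper":38,"travel":[-55,-14,0],"twist":[0,0,0]},{"gripper":38,"travel":[-55,-14,0],"twist":[0,0,0]},{"gripper":38,"travel":[-52,-14,0],"twist":[0,0,0]},{"gripper":38,"travel":[-30,-9,0],"twist":[0,0,0]},{"gripper":38,"travel":[-10.5,-2.5,0],"twist":[0,0,0]},{"gripper":38,"travel":[0,0,0],"twist":[0,0,-0.173]},{"gripper":38,"travel":[0,0,0],"twist":[0,0,-0.173]},{"gripper":38,"travel":[0,0,0],"twist":[0,0,-0.173]},{"gripper":38,"travel":[0,0,0],"twist":[0,0,-0.173]}]'
python3 -m crank '[{"gripper":38,"travel":[0,0,0],"twist":[0,0,-0.173]},{"gripper":38,"travel":[0,0,0],"twist":[0,0,-0.173]},{"gripper":38,"travel":[0,0,0],"twist":[0,0,-0.173]},{"gripper":38,"travel":[0,0,0],"twist":[0,0,-0.173]},{"gripper":38,"travel":[0,0,0],"twist":[0,0,-0.173]},{"gripper":38,"travel":[0,0,0],"twist":[0,0,0]},{"gripper":38,"travel":[0,0,0],"twist":[0,0,0]}]'
python3 -c "
from h import *
plan((.5356,-.3447,.01,-176.7))"
```

```text
time: 28.72
ee_pos: [0.5345, -0.3435, 0.1073]
tcp_rot: [-179.9, -0.1, 134.1]
wrist_force: [-0.0, 0.2, -1.2]
opening: 0.0434
grasp_force: 31.8
time: 29.6
ee_pos: [0.5345, -0.3441, 0.108]
tcp_rot: [180.0, -0.1, -176.9]
wrist_force: [0.2, 1.0, -1.9]
opening: 0.0428
grasp_force: 31.8
q1 q6 [-32.8 -35.8] op 0.042832060214341286 pos [ 0.5345 -0.3441  0.108 ] rot [ 1.7997e+02 -1.0000e-01 -1.7694e+02]
-> (0.5356, -0.3447, 0.01, -176.7) travel [-1.2 -0.7 98. ] twist [ 0.0006 -0.0018 -0.0042] rows 2.0
```

```bash
python3 -m crank '[{"gripper":38,"travel":[-1,-0.6,35],"twist":[0,0,-0.004]},{"gripper":38,"travel":[0,0,35],"twist":[0,0,0]},{"gripper":38,"travel":[0,0,10],"twist":[0,0,0]},{"gripper":38,"travel":[0,0,8],"twist":[0,0,0]},{"gripper":38,"travel":[0,0,5],"twist":[0,0,0]},{"gripper":38,"travel":[0,0,0],"twist":[0,0,0]},{"gripper":38,"travel":[0,0,0],"twist":[0,0,0]}]'
python3 -c "
from h import *
plan((.5356,-.3447,.01,-176.7))"
```

```text
time: 30.48
ee_pos: [0.5358, -0.3454, 0.0164]
tcp_rot: [-180.0, -0.0, -176.5]
wrist_force: [-0.1, 0.1, -1.0]
opening: 0.0434
grasp_force: 31.7
q1 q6 [-32.8 -36.3] op 0.04343088113392228 pos [ 0.5358 -0.3454  0.0164] rot [-1.7996e+02 -1.0000e-02 -1.7653e+02]
-> (0.5356, -0.3447, 0.01, -176.7) travel [0.1 0.8 6.4] twist [-0.0006 -0.0002  0.003 ] rows 1.0
```

```bash
python3 -m crank '[{"gripper":38,"travel":[0,0.4,3],"twist":[0,0,0.002]},{"gripper":38,"travel":[0,0,2],"twist":[0,0,0]},{"gripper":38,"travel":[0,0,1],"twist":[0,0,0]},{"gripper":38,"travel":[0,0,0],"twist":[0,0,0]},{"gripper":38,"travel":[0,0,0],"twist":[0,0,0]}]'
```

```text
time: 31.1
ee_pos: [0.5354, -0.3448, 0.0101]
tcp_rot: [-180.0, -0.1, -176.6]
wrist_force: [-3.0, 2.6, 5.6]
opening: 0.0432
grasp_force: 32.6
```

```bash
python3 -m crank '[{"gripper":50,"travel":[0,0,0],"twist":[0,0,0]},{"gripper":65,"travel":[0,0,0],"twist":[0,0,0]},{"gripper":70,"travel":[0,0,0],"twist":[0,0,0]},{"gripper":70,"travel":[0,0,-30],"twist":[0,0,0]},{"gripper":85,"travel":[0,0,-50],"twist":[0,0,0]},{"gripper":85,"travel":[0,0,-60],"twist":[0,0,0]},{"gripper":85,"travel":[-35,0,-40],"twist":[0,0,0]},{"gripper":85,"travel":[-30,0,0],"twist":[0,0,0]},{"gripper":85,"travel":[0,0,0],"twist":[0,0,0]},{"gripper":85,"travel":[0,0,0],"twist":[0,0,0]}]'
python3 - <<'E'
from h import *
import pickle
plan((.41,.3434,.19,-177.5))
c,im=snap("wrist");pickle.dump((c,im),open("w6.pkl","wb"));cv2.imwrite("pics/w6.png",im)
E
```

```text
time: 32.35
ee_pos: [0.6, -0.3409, 0.1888]
tcp_rot: [180.0, -0.1, -176.6]
wrist_force: [-0.9, 0.1, 0.8]
opening: 0.0848
grasp_force: 0.0
q1 q6 [-29.6 -33. ] op 0.08481172408021784 pos [ 0.6    -0.3409  0.1888] rot [ 1.7996e+02 -1.4000e-01 -1.7664e+02]
-> (0.41, 0.3434, 0.19, -177.5) travel [ 1.495e+02  6.943e+02 -4.000e-01] twist [ 0.0007 -0.0024  0.0151] rows 12.0
```

View pics/w6.png

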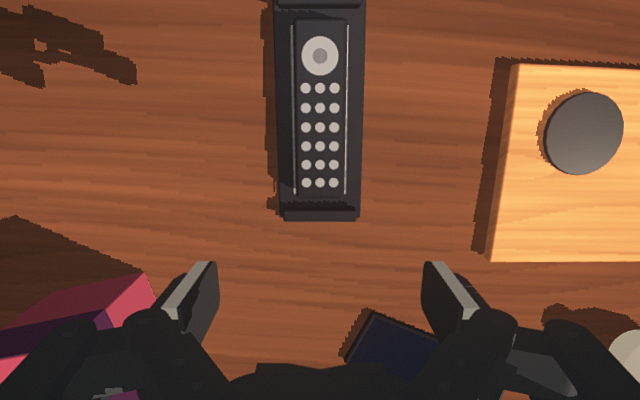

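The remote lies flat and straight between the stops at (320,110), with the grey patch showing evenly on both sides. I'll check the end gaps numerically.

```bash
python3 - <<'E'
from h import *
import pickle
c,im=pickle.load(open("w6.pkl","rb"))
g=cv2.cvtColor(im,cv2.COLOR_BGR2GRAY).astype(int)
print(g[0:30,308:332].mean(1).round().astype(int));print(g[185:225,308:332].mean(1).round().astype(int))
print("remote ends z.03",p2w(c,[[320,20],[320,195]],.03).round(4).tolist())
print("btn ring, z.03",p2w(c,[[320,56]],.03))
print("patch side edges z.006",p2w(c,[[294,110],[346,110],[297,110],[343,110]],.006).round(4).tolist())
P=lambda s,z:[.5356+s*np.cos(.0576),-.3447+s*np.sin(.0576),z]
print(w2p(c,[P(s,z) for s,z in((-.075,.03),(.075,.03),(-.088,.018),(.088,.018),(-.1,.018),(.1,.018))]).round(1))
E
```

```text
[57 59 55 48 41 33 34 33 40 59 57 54 52 49 46 45 42 36 36 43 51 60 61 60
 59 60 60 60 60 60]
[116  90  61  50  51  52  52  52  51  50  50  47  44  49  52  50  43  36
  34  34  34  33  30  30  29  35  43  52  52  51  51  51  50  50  49  48
  69  98 103 101]
remote ends z.03 [[0.4627, -0.3486, 0.03], [0.6062, -0.3403, 0.03]]
btn ring, z.03 [[ 0.4897921  -0.34700003  0.03      ]]
patch side edges z.006 [[0.5341, -0.3681, 0.006], [0.5314, -0.3209, 0.006], [0.5339, -0.3654, 0.006], [0.5316, -0.3236, 0.006]]
[[319.6  17.2]
 [319.6 199.6]
 [319.5   3.7]
 [319.6 209.5]
 [319.5 -12.2]
 [319.6 221.6]]
```

The remote is centred within about 1 mm. Next I'll put the holder back.

```bash
python3 -m crank '[{"gripper":85,"travel":[9,41,0],"twist":[0,0,0]},{"gripper":85,"travel":[12.5,58,0],"twist":[0,0,0]},{"gripper":85,"travel":[12.5,58,0],"twist":[0,0,0]},{"gripper":85,"travel":[12.5,58,0],"twist":[0,0,0]},{"gripper":85,"travel":[12.5,58,0],"twist":[0,0,0]},{"gripper":85,"travel":[12.5,58,0],"twist":[0,0,0]},{"gripper":85,"travel":[12.5,58,0],"twist":[0,0,0]},{"gripper":85,"travel":[12.5,58,0],"twist":[0,0,0]},{"gripper":85,"travel":[12.5,58,0],"twist":[0,0,0]},{"gripper":85,"travel":[12.5,58,0],"twist":[0,0,0]},{"gripper":85,"travel":[12.5,58,0],"twist":[0,0,0]},{"gripper":85,"travel":[12.5,58,0],"twist":[0,0,0.0151]}]'
python3 -m crank '[{"gripper":85,"travel":[3,15,0],"twist":[0,0,0]},{"gripper":85,"travel":[0,0,0],"twist":[0,0,0]},{"gripper":85,"travel":[0,0,0],"twist":[0,0,0]}]'
python3 -c "
from h import *
plan((.408,.3435,.056,-177.5))"
```

```text
time: 33.9
ee_pos: [0.4133, 0.3292, 0.19]
tcp_rot: [180.0, -0.0, -177.6]
wrist_force: [1.6, 0.1, 0.4]
opening: 0.0846
grasp_force: 0.0
time: 34.28
ee_pos: [0.4111, 0.3417, 0.1899]
tcp_rot: [-180.0, -0.1, -177.6]
wrist_force: [-0.3, -0.2, 0.4]
opening: 0.085
grasp_force: 0.0
q1 q6 [39.7 37.3] op 0.085031482568427 pos [0.4111 0.3417 0.1899] rot [-1.7999e+02 -6.0000e-02 -1.7757e+02]
-> (0.408, 0.3435, 0.056, -177.5) travel [  2.9   2.  133.9] twist [-0.0003 -0.001  -0.0013] rows 3.0
```

```bash
python3 -m crank '[{"gripper":85,"travel":[3,2,35],"twist":[0,0,0]},{"gripper":85,"travel":[0,0,50],"twist":[0,0,0]},{"gripper":85,"travel":[0,0,35],"twist":[0,0,0]},{"gripper":85,"travel":[0,0,13],"twist":[0,0,0]},{"gripper":85,"travel":[0,0,0],"twist":[0,0,0]},{"gripper":18,"travel":[0,0,0],"twist":[0,0,0]},{"gripper":18,"travel":[0,0,0],"twist":[0,0,0]},{"gripper":18,"travel":[0,0,0],"twist":[0,0,0]},{"gripper":18,"travel":[0,0,0],"twist":[0,0,0]},{"gripper":18,"travel":[0,0,0],"twist":[0,0,0]},{"gripper":18,"travel":[0,0,0],"twist":[0,0,0]},{"gripper":18,"travel":[0,0,0],"twist":[0,0,0]}]' 45
python3 -m crank '[{"gripper":18,"travel":[0,0,0],"twist":[0,0,0]},{"gripper":18,"travel":[0,0,-30],"twist":[0,0,0]},{"gripper":18,"travel":[0,0,-50],"twist":[0,0,0]},{"gripper":18,"travel":[0,0,-15],"twist":[0,0,0]},{"gripper":18,"travel":[0,0,0],"twist":[0,0,0]}]'
python3 -c "
from h import *
plan((.5376,-.1015,.15,-177.5))"
```

```text
time: 35.78
ee_pos: [0.4077, 0.3449, 0.0571]
tcp_rot: [180.0, -0.0, -177.5]
wrist_force: [0.2, -2.6, 6.4]
opening: 0.024
grasp_force: 43.7
time: 36.4
ee_pos: [0.4078, 0.3453, 0.1516]
tcp_rot: [180.0, -0.0, -177.5]
wrist_force: [-0.5, -0.4, -3.9]
opening: 0.0242
grasp_force: 44.8
q1 q6 [40.2 37.7] op 0.0242213532439496 pos [0.4078 0.3453 0.1516] rot [ 1.7997e+02 -4.0000e-02 -1.7750e+02]
-> (0.5376, -0.1015, 0.15, -177.5) travel [-110.2 -452.     1.3] twist [ 0.0006 -0.0008  0.    ] rows 8.0
```

```bash
python3 -m crank '[{"gripper":18,"travel":[-10,-41,0],"twist":[0,0,0]},{"gripper":18,"travel":[-13.5,-56,0],"twist":[0,0,0]},{"gripper":18,"travel":[-13.5,-56,0],"twist":[0,0,0]},{"gripper":18,"travel":[-13.5,-56,0],"twist":[0,0,0]},{"gripper":18,"travel":[-13.5,-56,0],"twist":[0,0,0]},{"gripper":18,"travel":[-13.5,-56,0],"twist":[0,0,0]},{"gripper":18,"travel":[-13.5,-56,0],"twist":[0,0,0]},{"gripper":18,"travel":[-12,-45,0],"twist":[0,0,0]},{"gripper":18,"travel":[-7,-30,0],"twist":[0,0,0]},{"gripper":18,"travel":[0,0,0],"twist":[0,0,0]},{"gripper":18,"travel":[0,0,50],"twist":[0,0,0]},{"gripper":18,"travel":[0,0,18],"twist":[0,0,0]}]'
python3 -m crank '[{"gripper":18,"travel":[0,0,0],"twist":[0,0,0]},{"gripper":18,"travel":[0,0,0],"twist":[0,0,0]}]'
python3 -c "
from h import *
plan((.5376,-.1015,.0721,-177.5))"
```

```text
time: 37.9
ee_pos: [0.5348, -0.1007, 0.0794]
tcp_rot: [179.9, -0.4, -177.5]
wrist_force: [-0.2, 0.2, -2.3]
opening: 0.0243
grasp_force: 46.0
time: 38.15
ee_pos: [0.5378, -0.1015, 0.085]
tcp_rot: [-180.0, 0.0, -177.5]
wrist_force: [0.5, -0.8, -3.3]
opening: 0.0243
grasp_force: 46.0
q1 q6 [-10.7 -13.2] op 0.0243104659483606 pos [ 0.5378 -0.1015  0.085 ] rot [-1.7998e+02  2.0000e-02 -1.7747e+02]
-> (0.5376, -0.1015, 0.0721, -177.5) travel [ 0.2  0.  12.9] twist [-0.0003  0.0004  0.0005] rows 1.0
```

```bash
python3 -m crank '[{"gripper":18,"travel":[0,0,5],"twist":[0,0,0]},{"gripper":18,"travel":[0,0,4],"twist":[0,0,0]},{"gripper":18,"travel":[0,0,2],"twist":[0,0,0]},{"gripper":18,"travel":[0,0,1.5],"twist":[0,0,0]},{"gripper":18,"travel":[0,0,0],"twist":[0,0,0]},{"gripper":18,"travel":[0,0,0],"twist":[0,0,0]}]'
```

```text
time: 38.9
ee_pos: [0.5375, -0.102, 0.0725]
tcp_rot: [-180.0, 0.0, -177.5]
wrist_force: [-2.8, -0.5, 7.2]
opening: 0.0238
grasp_force: 44.3
```

```bash
python3 -m crank '[{"gripper":40,"travel":[0,0,0],"twist":[0,0,0]},{"gripper":75,"travel":[0,0,0],"twist":[0,0,0]},{"gripper":85,"travel":[0,0,0],"twist":[0,0,0]},{"gripper":85,"travel":[0,0,0],"twist":[0,0,0]},{"gripper":85,"travel":[0,0,-30],"twist":[0,0,0]},{"gripper":85,"travel":[0,0,-50],"twist":[0,0,0]},{"gripper":85,"travel":[0,0,-15],"twist":[0,0,0]},{"gripper":85,"travel":[0,0,0],"twist":[0,0,0]}]'
python3 -c "
from h import *
plan((.4955,.3404,.165,-171.9),(.4955,.3404,.044,-171.9))"
```

```text
time: 39.9
ee_pos: [0.5378, -0.1019, 0.1668]
tcp_rot: [-180.0, 0.0, -177.5]
wrist_force: [0.2, 0.7, -0.7]
opening: 0.085
grasp_force: 0.0
q1 q6 [-10.7 -13.2] op 0.08503303490403613 pos [ 0.5378 -0.1019  0.1668] rot [-1.7998e+02  3.0000e-02 -1.7750e+02]
-> (0.4955, 0.3404, 0.165, -171.9) travel [ 23.  443.7   1.6] twist [-0.0004  0.0005 -0.0978] rows 8.0
-> (0.4955, 0.3404, 0.044, -171.9) travel [  0.  -0. 121.] twist [0. 0. 0.] rows 3.0
```

```bash
python3 -m crank '[{"gripper":85,"travel":[2,40,0],"twist":[0,0,0]},{"gripper":85,"travel":[3,56,0],"twist":[0,0,0]},{"gripper":85,"travel":[3,56,0],"twist":[0,0,0]},{"gripper":85,"travel":[3,56,0],"twist":[0,0,0]},{"gripper":85,"travel":[3,56,0],"twist":[0,0,0]},{"gripper":85,"travel":[3,56,0],"twist":[0,0,0]},{"gripper":85,"travel":[3,56,0],"twist":[0,0,0]},{"gripper":85,"travel":[2,45,0],"twist":[0,0,0]},{"gripper":85,"travel":[1,22.7,0],"twist":[0,0,-0.0978]},{"gripper":85,"travel":[0,0,30],"twist":[0,0,0]},{"gripper":85,"travel":[0,0,0],"twist":[0,0,0]},{"gripper":85,"travel":[0,0,0],"twist":[0,0,0]}]'
python3 -c "
from h import *
plan((.4953,.3404,.044,-171.9))"
```

```text
time: 41.4
ee_pos: [0.4947, 0.3401, 0.136]
tcp_rot: [-180.0, -0.1, -171.9]
wrist_force: [0.6, -0.7, 0.8]
opening: 0.0848
grasp_force: 0.0
q1 q6 [34.5 26.4] op 0.08475559086586681 pos [0.4947 0.3401 0.136 ] rot [-1.7998e+02 -1.2000e-01 -1.7192e+02]
-> (0.4953, 0.3404, 0.044, -171.9) travel [-0.8  0.3 92. ] twist [-0.0003 -0.002  -0.0004] rows 2.0
```

```bash
python3 -m crank '[{"gripper":85,"travel":[-0.5,0,40],"twist":[0,0,0]},{"gripper":85,"travel":[0,0,37],"twist":[0,0,0]},{"gripper":85,"travel":[0,0,14],"twist":[0,0,0]},{"gripper":85,"travel":[0,0,0],"twist":[0,0,0]},{"gripper":48,"travel":[0,0,0],"twist":[0,0,0]},{"gripper":48,"travel":[0,0,0],"twist":[0,0,0]},{"gripper":48,"travel":[0,0,0],"twist":[0,0,0]},{"gripper":48,"travel":[0,0,0],"twist":[0,0,0]},{"gripper":48,"travel":[0,0,0],"twist":[0,0,0]},{"gripper":48,"travel":[0,0,0],"twist":[0,0,0]}]' 40
python3 -m crank '[{"gripper":48,"travel":[0,0,-30],"twist":[0,0,0]},{"gripper":48,"travel":[0,0,-50],"twist":[0,0,0]},{"gripper":48,"travel":[0,0,-10],"twist":[0,0,0]},{"gripper":48,"travel":[0,0,0],"twist":[0,0,0]}]'
python3 -c "
from h import *
plan((.5333,.0076,.137,-171.9))"
```

```text
time: 42.65
ee_pos: [0.4961, 0.341, 0.047]
tcp_rot: [179.9, 0.1, -171.9]
wrist_force: [-0.5, -2.0, 7.2]
opening: 0.0534
grasp_force: 43.6
time: 43.15
ee_pos: [0.4956, 0.3407, 0.1354]
tcp_rot: [180.0, -0.0, -171.9]
wrist_force: [0.6, -0.0, -3.3]
opening: 0.0534
grasp_force: 43.5
q1 q6 [34.5 26.4] op 0.053356201912711676 pos [0.4956 0.3407 0.1354] rot [ 1.7997e+02 -2.0000e-02 -1.7189e+02]
-> (0.5333, 0.0076, 0.137, -171.9) travel [   9.6 -335.1   -1.8] twist [ 0.0006 -0.0003  0.0001] rows 6.0
```

```bash
python3 -m crank '[{"gripper":48,"travel":[1,-41,0],"twist":[0,0,0]},{"gripper":48,"travel":[1.6,-56,0],"twist":[0,0,0]},{"gripper":48,"travel":[1.6,-56,0],"twist":[0,0,0]},{"gripper":48,"travel":[1.6,-56,0],"twist":[0,0,0]},{"gripper":48,"travel":[1.6,-56,0],"twist":[0,0,0]},{"gripper":48,"travel":[1.4,-45,0],"twist":[0,0,0]},{"gripper":48,"travel":[0.8,-25,0],"twist":[0,0,0]},{"gripper":48,"travel":[0,0,0],"twist":[0,0,0]},{"gripper":48,"travel":[0,0,40],"twist":[0,0,0]},{"gripper":48,"travel":[0,0,20],"twist":[0,0,0]},{"gripper":48,"travel":[0,0,0],"twist":[0,0,0]},{"gripper":48,"travel":[0,0,0],"twist":[0,0,0]}]'
python3 -c "
from h import *
plan((.5333,.0076,.062,-171.9))"
```

```text
time: 44.65
ee_pos: [0.5331, 0.0081, 0.0756]
tcp_rot: [180.0, -0.1, -171.9]
wrist_force: [-0.3, 0.0, -2.2]
opening: 0.0533
grasp_force: 43.5
q1 q6 [ 0.9 -7.3] op 0.053341783749664445 pos [0.5331 0.0081 0.0756] rot [ 1.7999e+02 -5.0000e-02 -1.7186e+02]
-> (0.5333, 0.0076, 0.062, -171.9) travel [-0.1 -0.5 13.6] twist [ 0.0002 -0.0009  0.0007] rows 1.0
```

```bash
python3 -m crank '[{"gripper":48,"travel":[0,0,6],"twist":[0,0,0]},{"gripper":48,"travel":[0,0,4],"twist":[0,0,0]},{"gripper":48,"travel":[0,0,2],"twist":[0,0,0]},{"gripper":48,"travel":[0,0,1.5],"twist":[0,0,0]},{"gripper":48,"travel":[0,0,0],"twist":[0,0,0]},{"gripper":48,"travel":[0,0,0],"twist":[0,0,0]}]'
```

```text
time: 45.4
ee_pos: [0.5331, 0.0075, 0.062]
tcp_rot: [180.0, -0.0, -171.9]
wrist_force: [-1.3, -1.3, 4.0]
opening: 0.0535
grasp_force: 44.2
```

```bash
python3 -m crank '[{"gripper":65,"travel":[0,0,0],"twist":[0,0,0]},{"gripper":80,"travel":[0,0,0],"twist":[0,0,0]},{"gripper":85,"travel":[0,0,0],"twist":[0,0,0]},{"gripper":85,"travel":[0,0,0],"twist":[0,0,0]},{"gripper":85,"travel":[0,0,-30],"twist":[0,0,0]},{"gripper":85,"travel":[0,0,-50],"twist":[0,0,0]},{"gripper":85,"travel":[0,0,-10],"twist":[0,0,0]},{"gripper":85,"travel":[0,0,0],"twist":[0,0,0]}]'
python3 -c "
from h import *
plan((.5834,.3358,.153,-177.4))"
```

```text
time: 46.4
ee_pos: [0.5335, 0.0075, 0.1519]
tcp_rot: [-180.0, -0.0, -171.9]
wrist_force: [0.1, 0.8, -0.0]
opening: 0.0851
grasp_force: 0.0
q1 q6 [ 0.8 -7.3] op 0.08512734067887096 pos [0.5335 0.0075 0.1519] rot [-180.    -0.  -171.9]
-> (0.5834, 0.3358, 0.153, -177.4) travel [-95.7 317.9  -1.1] twist [-0.     -0.      0.0961] rows 6.0
```

```bash
python3 -m crank '[{"gripper":85,"travel":[-12,40,0],"twist":[0,0,0]},{"gripper":85,"travel":[-16,53,0],"twist":[0,0,0]},{"gripper":85,"travel":[-16,53,0],"twist":[0,0,0]},{"gripper":85,"travel":[-16,53,0],"twist":[0,0,0]},{"gripper":85,"travel":[-16,53,0],"twist":[0,0,0]},{"gripper":85,"travel":[-13,43,0],"twist":[0,0,0]},{"gripper":85,"travel":[-6.7,22.9,0],"twist":[0,0,0.0961]},{"gripper":85,"travel":[0,0,15],"twist":[0,0,0]},{"gripper":85,"travel":[0,0,0],"twist":[0,0,0]},{"gripper":85,"travel":[0,0,0],"twist":[0,0,0]}]'
python3 -c "
from h import *
plan((.5834,.3358,.045,-177.4))"
```

```text
time: 47.65
ee_pos: [0.5829, 0.3346, 0.1362]
tcp_rot: [-180.0, -0.1, -177.4]
wrist_force: [-0.3, 0.4, 0.8]
opening: 0.085
grasp_force: 0.0
q1 q6 [29.8 27.3] op 0.08497152959595378 pos [0.5829 0.3346 0.1362] rot [-1.7997e+02 -1.1000e-01 -1.7742e+02]
-> (0.5834, 0.3358, 0.045, -177.4) travel [-0.8  1.3 91.2] twist [-0.0005 -0.002  -0.0003] rows 2.0
```

```bash
python3 -m crank '[{"gripper":85,"travel":[-0.2,0.7,40],"twist":[0,0,0]},{"gripper":85,"travel":[0,0,37],"twist":[0,0,0]},{"gripper":85,"travel":[0,0,14],"twist":[0,0,0]},{"gripper":85,"travel":[0,0,0],"twist":[0,0,0]},{"gripper":50,"travel":[0,0,0],"twist":[0,0,0]},{"gripper":50,"travel":[0,0,0],"twist":[0,0,0]},{"gripper":50,"travel":[0,0,0],"twist":[0,0,0]},{"gripper":50,"travel":[0,0,0],"twist":[0,0,0]},{"gripper":50,"travel":[0,0,0],"twist":[0,0,0]},{"gripper":50,"travel":[0,0,0],"twist":[0,0,0]}]' 40
python3 -m crank '[{"gripper":50,"travel":[0,0,-30],"twist":[0,0,0]},{"gripper":50,"travel":[0,0,-50],"twist":[0,0,0]},{"gripper":50,"travel":[0,0,-10],"twist":[0,0,0]},{"gripper":50,"travel":[0,0,0],"twist":[0,0,0]}]'
python3 -c "
from h import *
plan((.5286,.1168,.137,-177.5))"
```

```text
time: 48.9
ee_pos: [0.584, 0.3368, 0.0477]
tcp_rot: [179.9, 0.1, -177.4]
wrist_force: [-0.5, -1.2, 5.7]
opening: 0.0567
grasp_force: 43.4
time: 49.4
ee_pos: [0.5835, 0.3366, 0.1357]
tcp_rot: [180.0, -0.0, -177.4]
wrist_force: [-1.0, -0.2, -3.4]
opening: 0.0571
grasp_force: 44.4
q1 q6 [30.  27.4] op 0.05706667933624752 pos [0.5835 0.3366 0.1357] rot [ 1.7998e+02 -2.0000e-02 -1.7740e+02]
-> (0.5286, 0.1168, 0.137, -177.5) travel [  64.8 -217.1   -1.4] twist [ 0.0004 -0.0004  0.0017] rows 4.0
```

```bash
python3 -m crank '[{"gripper":50,"travel":[12,-38,0],"twist":[0,0,0]},{"gripper":50,"travel":[16,-54,0],"twist":[0,0,0]},{"gripper":50,"travel":[16,-54,0],"twist":[0,0,0]},{"gripper":50,"travel":[13,-44,0],"twist":[0,0,0]},{"gripper":50,"travel":[7.5,-27,0],"twist":[0,0,0]},{"gripper":50,"travel":[0,0,0],"twist":[0,0,0]},{"gripper":50,"travel":[0,0,40],"twist":[0,0,0]},{"gripper":50,"travel":[0,0,20],"twist":[0,0,0]},{"gripper":50,"travel":[0,0,0],"twist":[0,0,0]},{"gripper":50,"travel":[0,0,0],"twist":[0,0,0]}]'
python3 -c "
from h import *
plan((.5286,.1168,.0627,-177.5))"
```

```text
time: 50.65
ee_pos: [0.5287, 0.1172, 0.0759]
tcp_rot: [180.0, -0.1, -177.4]
wrist_force: [0.4, 0.1, -2.8]
opening: 0.057
grasp_force: 44.5
q1 q6 [12.5  9.9] op 0.05700957830854572 pos [0.5287 0.1172 0.0759] rot [ 1.8000e+02 -7.0000e-02 -1.7737e+02]
-> (0.5286, 0.1168, 0.0627, -177.5) travel [ 0.1 -0.4 13.2] twist [ 0.0001 -0.0012  0.0022] rows 1.0
```

```bash
python3 -m crank '[{"gripper":50,"travel":[0,-0.3,6],"twist":[0,0,0]},{"gripper":50,"travel":[0,0,4],"twist":[0,0,0]},{"gripper":50,"travel":[0,0,2],"twist":[0,0,0]},{"gripper":50,"travel":[0,0,1.2],"twist":[0,0,0]},{"gripper":50,"travel":[0,0,0],"twist":[0,0,0]},{"gripper":50,"travel":[0,0,0],"twist":[0,0,0]}]'
```

```text
time: 51.4
ee_pos: [0.5286, 0.1164, 0.0628]
tcp_rot: [180.0, -0.0, -177.4]
wrist_force: [-2.0, -1.3, 1.0]
opening: 0.0569
grasp_force: 44.8
```

```bash
python3 -m crank '[{"gripper":65,"travel":[0,0,0],"twist":[0,0,0]},{"gripper":80,"travel":[0,0,0],"twist":[0,0,0]},{"gripper":85,"travel":[0,0,0],"twist":[0,0,0]},{"gripper":85,"travel":[0,0,0],"twist":[0,0,0]},{"gripper":85,"travel":[0,0,-30],"twist":[0,0,0]},{"gripper":85,"travel":[0,0,-50],"twist":[0,0,0]},{"gripper":85,"travel":[0,0,-50],"twist":[0,0,0]},{"gripper":85,"travel":[-28,-36,-20],"twist":[0,0,0]},{"gripper":85,"travel":[-28,-36,-10],"twist":[0,0,0]},{"gripper":85,"travel":[-28,-36,0],"twist":[0,0,0]},{"gripper":85,"travel":[0,0,0],"twist":[0,0,0]},{"gripper":85,"travel":[0,0,0],"twist":[0,0,0]}]'
python3 - <<'E'
from h import *
import pickle
c,im=snap("wrist");pickle.dump((c,im),open("w7.pkl","wb"))
t=np.linspace(0,2*np.pi,80);C=np.c_[np.cos(t),np.sin(t)]
big=cv2.resize(im[0:220,80:560],None,fx=1.66,fy=1.66,interpolation=cv2.INTER_CUBIC)
def dr(P,z,col):
    p=(w2p(c,np.c_[P,np.full(len(P),z)])-[80,0])*1.66;cv2.polylines(big,[p.round().astype(int)],True,col,1)
a,b,cc=np.array([.5268,.1168]),np.array([.5319,.0076]),np.array([.537,-.1015])
for q in(a,b,cc): dr(q+.038*C,.021,(255,255,0))
dr(a+.029*C,.097,(0,0,255));dr(cc+.015*C,.121,(0,0,255));dr(cc+.031*C,.023,(0,0,255))
y=np.radians(8.1);Rm=np.array([[np.cos(y),-np.sin(y)],[np.sin(y),np.cos(y)]])
dr(b+np.array([[-.024,-.027],[.024,-.027],[.024,.027],[-.024,.027]])@Rm.T,.097,(0,0,255))
cv2.imwrite("pics/ov7.png",big)
_,tp=snap("top");cv2.imwrite("pics/top9.png",tp)
E
```

```text
time: 52.9
ee_pos: [0.6173, 0.0124, 0.222]
tcp_rot: [180.0, -0.1, -177.4]
wrist_force: [-0.3, -0.3, -0.5]
opening: 0.0852
grasp_force: 0.0
```

View pics/ov7.png

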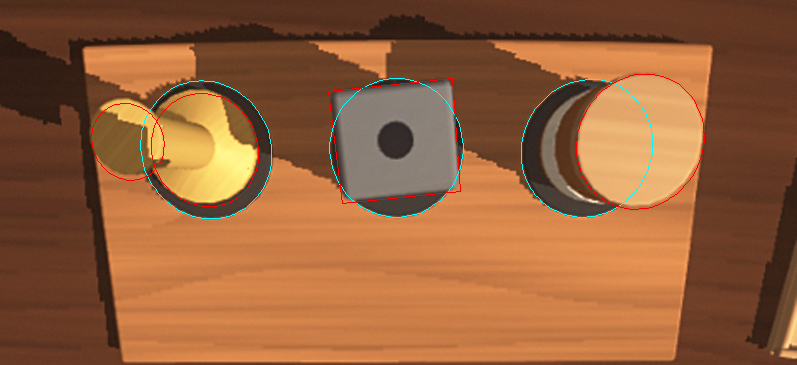

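The ornaments stand upright on their own coasters, within about 2 mm of centre. I'll use the last view to check the whole scene.

View pics/top9.png

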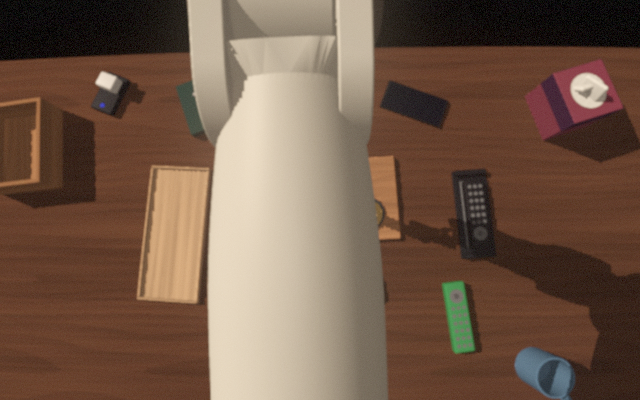

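The tray is empty at (175,234), the remote lies in the cradle at (474,214), and the other objects in view are where they were. The arm hides the vase in this view, but nothing went near it, so I'm handing the job in.

```bash
python3 -c "
from workcell import bot
print(bot.job_done())"
```

```text
the job is handed in; nothing more can be done
None
```

The job is handed in: the remote lies centred in its cradle to about 1 mm, and all three ornaments stand upright on their own coasters within about 2 mm of centre. The vase was hidden by the arm in the last overall view, so I did not see it at the end; no move went near it. The robot's clock read about 53 s of the 147 s allowed.

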